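# Gauge one copper beaker, nest the set and gauge the stack

### The arm

A 6-joint arm with a two-finger parallel gripper is mounted at the origin on the work surface. World frame = base frame: x ahead of the robot, y to its left, z up, the work surface at z = 0. Lengths are in m, angles in rad, forces in N, time in s.
With the tool pointing down it reaches from about 0.35 to 0.975 m from the base axis. Payload 4.9 kg.
Tool frame: the origin (TCP) lies at the centre of the arm's flange, where the gripper is bolted on; the fingertips stand 173 mm ahead of it and the grasp point (between the pads) lies 155 mm ahead of it; z points along the fingers, y is the direction in which the jaws open and shut (so a half turn about z gives the same grasp; the last joint's range is limited). The gripper opens to 85 mm and grips with 20 to 120 N. Pads are 22 mm wide; open, the fingers measure 114 mm over their backs; the gripper's body (76 mm by 85 mm) begins 54 mm behind the grasp point. The pads swing forward as they close: fully open they stand 13 mm farther back than shut.
Start: joints at [-1.327, 0.053, 1.613, -0, 1.476, -0.119], TCP at [0.222, -0.584, 0.405] pointing down, gripper open.
Joint ranges: [-3.01, 3.01], [-1.01, 2.22], [0.06, 2.58], [-1.02, 4.17], [0.09, 2.62], [-3.14, 3.14]. Speed limits (rad/s): [2.57, 2.57, 3.14, 3.14, 3.14, 3.14].

### API

Orientations are given as a rotation vector (axis times angle).
In Python, from cell import robot, eyes gives the robot as it stands.
- The arm moves only by the tool carry_out, never from a script. Its argument "motion" is a list of rows, each an object of numbers: "fingers": the finger opening in mm, from 0 to 85.4; "x", "y", "z": the shift along the tool's x, y, z in mm; "rx", "ry", "rz": the turn, a rotation vector about the tool's x, y, z in degrees. A call has 1 to 10 rows; each row shifts and turns the commanded pose from where the row before left it, along the tool's axes as they then stand; what a row does not reach is not made up. A row lasts 1/10 s, in which the tool goes at most 50 mm and 8.59 degrees, less where a joint would pass 70% of its speed; a pose out of reach is approached as far as the arm can. A call with a gripper value outside its range is refused whole. The fingers move at their own pace and stop on an object; "force" is the grip in N (left out, the last holds). Time passes only in rows, so rows that do not move let the fingers close. It gives the time, the measured TCP pose, the force and the opening at its end, in the units of the state.
- robot.sense(): the state, without advancing time (a new reading comes with each control period).
- eyes.get_image(name): name is "side" or "top"; returns a dict with "frame" (480x640x3 uint8, red, green, blue), "fx", "fy", "cx", "cy" (pixels), "k1" (the pictures are not rectified: a ray, as slopes to the right and down, at radius r is drawn at 1 + k1 r^2 times it, then the intrinsics apply), "origin" and "attitude" of the camera in the world. Camera axes: x right, y down, z forward; pixel columns grow to the right and rows downward; lengths in m; the calibration is good to about 2 mm. A picture is of the moment at which its call begins. There is no depth.
- robot.hand_in(): hands the job in, once; it reports no verdict.
The state is a dict: "time_s": time; "q": joint angles; "joint_vel": joint speeds; "joint_torque": joint torques, N m; "position": TCP position; "ee_rot": TCP orientation; "ft_force": force on the tool from outside, world axes, zero at the start; "torque": the same for the moment, N m; "gripper_width": finger opening in m.
Only numpy, scipy, OpenCV 4.12 (cv2) and the standard library are available. Lean on these libraries where they do the work, as an engineer would, in place of code of your own. Each camera call takes 0.05 s, during which the arm holds its last target.

### The job

Stand one of the footed copper beakers mouth down near the middle of the ground steel plate, let go of it, and lower the bridge gauge gently over it until both skids stand flat on the plate and the foot rests on the beaker, so that the gauge reads the single beaker's height. Then take the gauge off, nest all the other beakers, mouth down and fully home, over that one on the plate, and lower the gauge in the same way over the stack to read its height. Finally put the gauge back upright on its wooden board and let go, leaving the nested stack on the plate; do not knock the other tools on the bench about.

Things in the scene. Friction and masses are not known exactly. Their poses are not given: they have to be found in the camera images.
- plate_top (a point): Centre of the top face of the ground steel plate (190 mm along its x, 220 mm along its y, 15 mm thick, green painted sides, fixed to the bench). z is up; the axes are the plate's own.
- board_top (a point): Centre of the top face of the wooden board on which the gauge is kept (180 mm along its x, 210 mm along its y, 15 mm thick, two dark strips, fixed to the bench). Axes are the board's own.
- gauge_base (a point): Bridge gauge, a loose portal (930 g in all, 90 mm along its x, 152 mm along its y, 190 mm tall): two aluminium skids (90 mm along x, 16 mm wide, 12 mm high, centred at y = -66 and +66 mm, so 116 mm free between them), a steel guide rod rising from each, an aluminium crossbar on top (z 150 to 164 mm) and a wooden grip above it. This point is the centre of its underside, level with the soles of the skids, half-way between them; z up.
- gauge_grip (a point): Centre of the gauge's wooden grip, a bar 28 mm thick along the gauge's x, 100 mm long along its y, 26 mm high, its centre 177 mm above the soles of the skids. To be pinched from above across its 28 mm thickness.
- gauge_foot (a point): Centre of the underside of the gauge's sprung brass foot (disc 24 mm across), carried at the middle of a blue yoke (18 mm thick, 12 mm high, 14 to 26 mm above the foot's underside) that slides up and down both rods. Half-way between the skids, on the gauge's axis.
- reading (a joint): Slide of the sprung yoke with the brass foot, in m: 0 when hanging free (underside of the foot 45 mm above the soles of the skids), growing as the foot is pushed up, to 0.085. Spring and weight press it down with 1.5 to 2.5 N. Standing on the same face as a part, the gauge reads the part's height as 0.045 + this value: 0.060 for one beaker, 0.019 more for each one nested over it.
- beaker1_mid (a point): Copper beaker, standing mouth down; all are alike, some may be absent. 60 mm tall; mouth 68 mm across at the bottom, tapering to 46 mm at the shoulder 44 mm up, then a cylindrical foot 32 mm across, 16 mm high, on top. One lowered over another rests on the lower one's foot, 19 mm higher, with 1.5 mm play at the sides. This point: on its axis, half-way up (30 mm); z points to the foot.
- beaker2_mid (a point): Copper beaker, standing mouth down; all are alike, some may be absent. 60 mm tall; mouth 68 mm across at the bottom, tapering to 46 mm at the shoulder 44 mm up, then a cylindrical foot 32 mm across, 16 mm high, on top. One lowered over another rests on the lower one's foot, 19 mm higher, with 1.5 mm play at the sides. This point: on its axis, half-way up (30 mm); z points to the foot.
- beaker3_mid (a point): Copper beaker, standing mouth down; all are alike, some may be absent. 60 mm tall; mouth 68 mm across at the bottom, tapering to 46 mm at the shoulder 44 mm up, then a cylindrical foot 32 mm across, 16 mm high, on top. One lowered over another rests on the lower one's foot, 19 mm higher, with 1.5 mm play at the sides. This point: on its axis, half-way up (30 mm); z points to the foot.
- beaker4_mid (a point): Copper beaker, standing mouth down; all are alike, some may be absent. 60 mm tall; mouth 68 mm across at the bottom, tapering to 46 mm at the shoulder 44 mm up, then a cylindrical foot 32 mm across, 16 mm high, on top. One lowered over another rests on the lower one's foot, 19 mm higher, with 1.5 mm play at the sides. This point: on its axis, half-way up (30 mm); z points to the foot.
- beaker1: beaker1 as a whole body (130 to 210 g, wall 3 mm, inside 41 mm deep); origin at the centre of its mouth, which is its underside as it stands.
- beaker2: beaker2 as a whole body (130 to 210 g, wall 3 mm, inside 41 mm deep); origin at the centre of its mouth, which is its underside as it stands.
- beaker3: beaker3 as a whole body (130 to 210 g, wall 3 mm, inside 41 mm deep); origin at the centre of its mouth, which is its underside as it stands.
- beaker4: beaker4 as a whole body (130 to 210 g, wall 3 mm, inside 41 mm deep); origin at the centre of its mouth, which is its underside as it stands.
- flux_tin: Bystander: red tin with a paper band, 60 mm across, 72 mm tall, origin at its underside. Leave alone.
- dapping_block: Bystander: dark steel cube of 56 mm, origin at its underside. Leave alone.
- hammer: Bystander: hammer with wooden handle, 300 mm long, lying on the bench. Leave alone.
- wire_brush: Bystander: brush 220 mm long, lying on the bench. Leave alone.
- cold_chisel: Bystander: yellow cold chisel, 160 mm long, lying on the bench. Leave alone.
- tongs: Bystander: dark steel tongs 370 mm long, lying on the bench. Leave alone.
- gauge: The bridge gauge as a whole (loose, 930 g, 190 mm tall, steady on its skids); its frame is the same as that of point gauge_base.
Not all that is in view belongs to the job. Leave any blue look-alike of the beaker4 alone.

How it is judged:
On the way, in this order (a step that is already met when the one before it is completed fails the run):
1. one beaker stands mouth down on the steel plate, let go (((horizontal distance between beaker1_mid and plate_top below 0.055 m and z of beaker1_mid in the frame of plate_top between 0.027 and 0.034 m and angle between beaker1_mid's own z axis and vertical below 0.06 rad) or (horizontal distance between beaker2_mid and plate_top below 0.055 m and z of beaker2_mid in the frame of plate_top between 0.027 and 0.034 m and angle between beaker2_mid's own z axis and vertical below 0.06 rad) or (horizontal distance between beaker3_mid and plate_top below 0.055 m and z of beaker3_mid in the frame of plate_top between 0.027 and 0.034 m and angle between beaker3_mid's own z axis and vertical below 0.06 rad) or (horizontal distance between beaker4_mid and plate_top below 0.055 m and z of beaker4_mid in the frame of plate_top between 0.027 and 0.034 m and angle between beaker4_mid's own z axis and vertical below 0.06 rad)) and contact force between the fingers and beaker1 below 0.1 N and contact force between the fingers and beaker2 below 0.1 N and contact force between the fingers and beaker3 below 0.1 N and contact force between the fingers and beaker4 below 0.1 N), for 0.2 s.
2. the gauge stands over that single beaker with both skids on the plate, its foot resting on the beaker (reading 60 mm) (z of gauge_base in the frame of plate_top between -0.003 and 0.003 m and angle between gauge_base's own z axis and vertical below 0.03 rad and ((horizontal distance between beaker1_mid and plate_top below 0.055 m and z of beaker1_mid in the frame of plate_top between 0.027 and 0.034 m and angle between beaker1_mid's own z axis and vertical below 0.06 rad and horizontal distance between gauge_foot and beaker1_mid below 0.016 m) or (horizontal distance between beaker2_mid and plate_top below 0.055 m and z of beaker2_mid in the frame of plate_top between 0.027 and 0.034 m and angle between beaker2_mid's own z axis and vertical below 0.06 rad and horizontal distance between gauge_foot and beaker2_mid below 0.016 m) or (horizontal distance between beaker3_mid and plate_top below 0.055 m and z of beaker3_mid in the frame of plate_top between 0.027 and 0.034 m and angle between beaker3_mid's own z axis and vertical below 0.06 rad and horizontal distance between gauge_foot and beaker3_mid below 0.016 m) or (horizontal distance between beaker4_mid and plate_top below 0.055 m and z of beaker4_mid in the frame of plate_top between 0.027 and 0.034 m and angle between beaker4_mid's own z axis and vertical below 0.06 rad and horizontal distance between gauge_foot and beaker4_mid below 0.016 m)) and (contact force between gauge and beaker1 above 0.3 N or contact force between gauge and beaker2 above 0.3 N or contact force between gauge and beaker3 above 0.3 N or contact force between gauge and beaker4 above 0.3 N) and value of joint reading between 0.012 and 0.018 m), for 0.4 s.
3. all beakers are nested mouth down and fully home on the plate, let go, the gauge off them (horizontal distance between each of beaker1_mid, beaker2_mid, beaker3_mid, beaker4_mid and plate_top below 0.055 m and (z of beaker1_mid in the frame of plate_top between 0.027 and 0.034 m or z of beaker1_mid in the frame of plate_top between 0.046 and 0.053 m or z of beaker1_mid in the frame of plate_top between 0.065 and 0.072 m or z of beaker1_mid in the frame of plate_top between 0.084 and 0.091 m) and angle between each of beaker1_mid, beaker2_mid, beaker3_mid, beaker4_mid's own z axis and vertical below 0.06 rad and (z of beaker2_mid in the frame of plate_top between 0.027 and 0.034 m or z of beaker2_mid in the frame of plate_top between 0.046 and 0.053 m or z of beaker2_mid in the frame of plate_top between 0.065 and 0.072 m or z of beaker2_mid in the frame of plate_top between 0.084 and 0.091 m) and (z of beaker3_mid in the frame of plate_top between 0.027 and 0.034 m or z of beaker3_mid in the frame of plate_top between 0.046 and 0.053 m or z of beaker3_mid in the frame of plate_top between 0.065 and 0.072 m or z of beaker3_mid in the frame of plate_top between 0.084 and 0.091 m) and (z of beaker4_mid in the frame of plate_top between 0.027 and 0.034 m or z of beaker4_mid in the frame of plate_top between 0.046 and 0.053 m or z of beaker4_mid in the frame of plate_top between 0.065 and 0.072 m or z of beaker4_mid in the frame of plate_top between 0.084 and 0.091 m) and horizontal distance between each of beaker2_mid, beaker3_mid, beaker4_mid and beaker1_mid below 0.006 m and horizontal distance between each of beaker3_mid, beaker4_mid and beaker2_mid below 0.006 m and horizontal distance between beaker4_mid and beaker3_mid below 0.006 m and contact force between the fingers and beaker1 below 0.1 N and contact force between the fingers and beaker2 below 0.1 N and contact force between the fingers and beaker3 below 0.1 N and contact force between the fingers and beaker4 below 0.1 N and value of joint reading below 0.005 m), for 0.2 s.
4. the gauge stands over the nested stack with both skids on the plate, its foot resting on the top beaker (z of gauge_base in the frame of plate_top between -0.003 and 0.003 m and angle between gauge_base's own z axis and vertical below 0.03 rad and horizontal distance between each of beaker1_mid, beaker2_mid, beaker3_mid, beaker4_mid and plate_top below 0.055 m and (z of beaker1_mid in the frame of plate_top between 0.027 and 0.034 m or z of beaker1_mid in the frame of plate_top between 0.046 and 0.053 m or z of beaker1_mid in the frame of plate_top between 0.065 and 0.072 m or z of beaker1_mid in the frame of plate_top between 0.084 and 0.091 m) and angle between each of beaker1_mid, beaker2_mid, beaker3_mid, beaker4_mid's own z axis and vertical below 0.06 rad and (z of beaker2_mid in the frame of plate_top between 0.027 and 0.034 m or z of beaker2_mid in the frame of plate_top between 0.046 and 0.053 m or z of beaker2_mid in the frame of plate_top between 0.065 and 0.072 m or z of beaker2_mid in the frame of plate_top between 0.084 and 0.091 m) and (z of beaker3_mid in the frame of plate_top between 0.027 and 0.034 m or z of beaker3_mid in the frame of plate_top between 0.046 and 0.053 m or z of beaker3_mid in the frame of plate_top between 0.065 and 0.072 m or z of beaker3_mid in the frame of plate_top between 0.084 and 0.091 m) and (z of beaker4_mid in the frame of plate_top between 0.027 and 0.034 m or z of beaker4_mid in the frame of plate_top between 0.046 and 0.053 m or z of beaker4_mid in the frame of plate_top between 0.065 and 0.072 m or z of beaker4_mid in the frame of plate_top between 0.084 and 0.091 m) and horizontal distance between each of beaker2_mid, beaker3_mid, beaker4_mid and beaker1_mid below 0.006 m and horizontal distance between each of beaker3_mid, beaker4_mid and beaker2_mid below 0.006 m and horizontal distance between beaker4_mid and beaker3_mid below 0.006 m and horizontal distance between gauge_foot and beaker1_mid below 0.016 m and horizontal distance between gauge_foot and beaker2_mid below 0.016 m and horizontal distance between gauge_foot and beaker3_mid below 0.016 m and horizontal distance between gauge_foot and beaker4_mid below 0.016 m and (contact force between gauge and beaker1 above 0.3 N or contact force between gauge and beaker2 above 0.3 N or contact force between gauge and beaker3 above 0.3 N or contact force between gauge and beaker4 above 0.3 N) and value of joint reading above 0.031 m), for 0.4 s.
At the end, for the whole second after the job is handed in: All beakers stand mouth down in one nested stack on the plate, fully home (3 mm), axes within 6 mm of each other and 55 mm of the plate's middle, upright, at rest; the gauge stands upright at rest with both skids on its board, its middle within 40 mm of the board's (horizontal distance between each of beaker1_mid, beaker2_mid, beaker3_mid, beaker4_mid and plate_top below 0.055 m and (z of beaker1_mid in the frame of plate_top between 0.027 and 0.034 m or z of beaker1_mid in the frame of plate_top between 0.046 and 0.053 m or z of beaker1_mid in the frame of plate_top between 0.065 and 0.072 m or z of beaker1_mid in the frame of plate_top between 0.084 and 0.091 m) and angle between each of beaker1_mid, beaker2_mid, beaker3_mid, beaker4_mid's own z axis and vertical below 0.06 rad and (z of beaker2_mid in the frame of plate_top between 0.027 and 0.034 m or z of beaker2_mid in the frame of plate_top between 0.046 and 0.053 m or z of beaker2_mid in the frame of plate_top between 0.065 and 0.072 m or z of beaker2_mid in the frame of plate_top between 0.084 and 0.091 m) and (z of beaker3_mid in the frame of plate_top between 0.027 and 0.034 m or z of beaker3_mid in the frame of plate_top between 0.046 and 0.053 m or z of beaker3_mid in the frame of plate_top between 0.065 and 0.072 m or z of beaker3_mid in the frame of plate_top between 0.084 and 0.091 m) and (z of beaker4_mid in the frame of plate_top between 0.027 and 0.034 m or z of beaker4_mid in the frame of plate_top between 0.046 and 0.053 m or z of beaker4_mid in the frame of plate_top between 0.065 and 0.072 m or z of beaker4_mid in the frame of plate_top between 0.084 and 0.091 m) and horizontal distance between each of beaker2_mid, beaker3_mid, beaker4_mid and beaker1_mid below 0.006 m and horizontal distance between each of beaker3_mid, beaker4_mid and beaker2_mid below 0.006 m and horizontal distance between beaker4_mid and beaker3_mid below 0.006 m and linear speed of each of beaker1, beaker2, beaker3, beaker4, gauge below 0.02 m/s and horizontal distance between gauge_base and board_top below 0.04 m and z of gauge_base in the frame of board_top between -0.003 and 0.003 m and angle between gauge_base's own z axis and vertical below 0.03 rad); the robot touches nothing.
It fails at once if a bystander is knocked more than 40 mm aside (distance of any of flux_tin, dapping_block, hammer, wire_brush, cold_chisel, tongs from where it was at the start of the episode above 0.04 m).
It fails at once if the gauge is set down hard on a beaker (over 40 N) (contact force between gauge and beaker1 above 40 N or contact force between gauge and beaker2 above 40 N or contact force between gauge and beaker3 above 40 N or contact force between gauge and beaker4 above 40 N).
Of beaker1, beaker2, beaker3, beaker4 only 2 to 4 are there at a start; the rules pass over those that are not, and their reading is None.
At some moment in a run one of beaker1, beaker2, beaker3, beaker4 may be knocked a few centimetres aside while the robot is not near it.
It also fails if it takes over 210 s, if anything falls off the work surface, if the arm or the gripper's body presses on something with over 40 N, if the wrist force passes 120 N, or if a joint passes its speed limit or range.

## Working session

There is one attempt and no reset: what is moved stays moved. The work goes in short steps, Python scripts to look and compute and a tool call to move; the robot and the scene stay as the last step left them, time stands still between calls to the robot, and variables do not carry over. Pictures are saved under pics/ and viewed, and the job is handed in when it is done.

Besides the shell and the picture viewer there is one more tool, called after "Call:" as name(argument=value, ...) on one line, values as JSON. carry_out: Moves the arm, as the interface text tells. Its arguments: {"type":"object","properties":{"motion":{"type":"array"},"force":{"type":"number"}},"required":["motion"]}

```bash
ls; mkdir -p pics; python3 - <<'E'
from cell import robot, eyes
import cv2
print(robot.sense())
for n in ("side","top"):
    d=eyes.get_image(n)
    cv2.imwrite(f"pics/{n}0.png",d["frame"][:,:,::-1])
    print(n,{k:v for k,v in d.items() if k!="frame"})
E
```

```text
pics
{'time_s': 0.0, 'q': array([-1.32700629e+00,  5.33582989e-02,  1.61430177e+00,  2.21403375e-05,
        1.47599565e+00, -1.19003116e-01]), 'joint_vel': array([ 0.00125972,  0.000892  ,  0.00096774,  0.00049585,  0.00116139,
       -0.00013294]), 'joint_torque': array([-3.59214400e-04, -3.93677974e+01, -3.70176172e+01, -1.03614177e-04,
        7.08110645e-03, -5.18696467e-06]), 'position': array([ 0.22173955, -0.58405436,  0.40345712]), 'ee_rot': array([-3.08802159e+00, -5.66379053e-01,  1.67403949e-04]), 'ft_force': array([-0.75927131, -0.25178942, -0.78063426]), 'torque': array([-0.02921944,  0.02866409, -0.02530373]), 'gripper_width': 0.08516252283008074}
side {'fx': 563.3072381839809, 'fy': 563.3072381839809, 'cx': 315.15947988445237, 'cy': 250.37863340323076, 'k1': 0.021591018998192553, 'origin': array([ 0.31961768, -0.65314816,  0.83613749]), 'attitude': array([-2.33676489,  0.40735872, -0.18299493])}
top {'fx': 515.6095898779308, 'fy': 515.6095898779308, 'cx': 315.92177890305646, 'cy': 241.569742297851, 'k1': -0.14686259396056947, 'origin': array([0.49264476, 0.00656178, 1.31100954]), 'attitude': array([-2.20565779,  2.16491614, -0.08664531])}
```

View pics/side0.png

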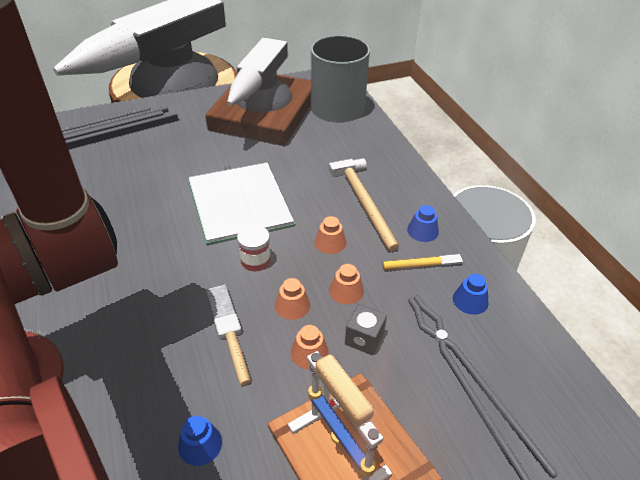

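View pics/top0.png

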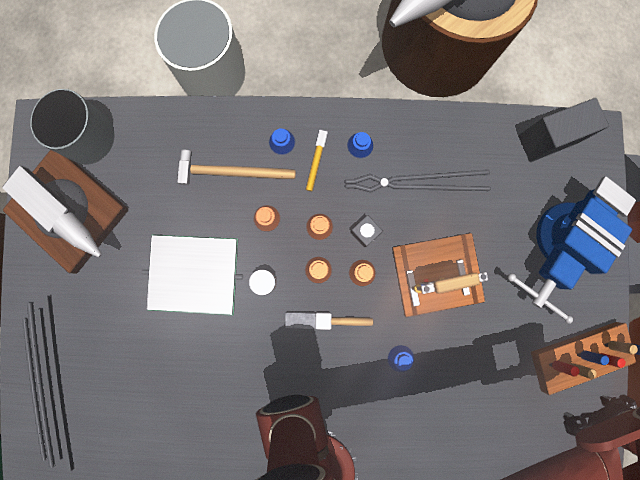

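```bash
cat > h.py <<'E'
import numpy as np, cv2
from scipy.spatial.transform import Rotation as R
from cell import robot, eyes
def shot(n,save=None):
    d=eyes.get_image(n); d["Rm"]=R.from_rotvec(d["attitude"]).as_matrix()
    d["K"]=np.array([[d["fx"],0,d["cx"]],[0,d["fy"],d["cy"]],[0,0,1]]); d["D"]=np.array([d["k1"],0,0,0,0.])
    d["bgr"]=np.ascontiguousarray(d["frame"][:,:,::-1])
    if save: cv2.imwrite("pics/%s.png"%save,d["bgr"])
    return d
def rays(d,px):
    u=cv2.undistortPoints(np.array(px,float).reshape(-1,1,2),d["K"],d["D"]).reshape(-1,2)
    return np.c_[u,np.ones(len(u))]@d["Rm"].T
def onz(d,px,z):
    r=rays(d,px); o=np.array(d["origin"]); return o+r*((z-o[2])/r[:,2])[:,None]
def proj(d,P):
    Rw=d["Rm"].T
    p,_=cv2.projectPoints(np.array(P,float).reshape(-1,3),cv2.Rodrigues(Rw)[0],-Rw@np.array(d["origin"]),d["K"],d["D"]); return p.reshape(-1,2)
def two(d1,p1,d2,p2):
    a=rays(d1,[p1])[0];b=rays(d2,[p2])[0];a/=np.linalg.norm(a);b/=np.linalg.norm(b)
    A=np.c_[a,-b];s=np.linalg.lstsq(A,d2["origin"]-d1["origin"],rcond=None)[0]
    x=d1["origin"]+s[0]*a;y=d2["origin"]+s[1]*b
    return (x+y)/2,np.linalg.norm(x-y)
def crop(d,u,v,w,h,name,s=4):
    c=d["bgr"][max(0,v-h//2):v+h//2,max(0,u-w//2):u+w//2]
    cv2.imwrite("pics/%s.png"%name,cv2.resize(c,None,fx=s,fy=s,interpolation=cv2.INTER_CUBIC))
E
python3 - <<'E'
from h import *
s=shot("side");t=shot("top")
crop(t,310,245,180,100,"c1",4);crop(s,320,290,160,150,"c2",4);crop(t,440,275,120,100,"c3",5);crop(s,350,420,160,120,"c4",5)
for d in (t,s):
    hsv=cv2.cvtColor(d["bgr"],cv2.COLOR_BGR2HSV)
    for u,v in ((265,217),(319,220),(319,232),(318,265),(363,270)) if d is t else ((331,225),(331,240),(348,270),(292,287),(310,333),(310,345)):
        print(u,v,hsv[v,u])
E
```

```text
265 217 [ 14 121 250]
319 220 [ 16 112 251]
319 232 [ 16 112 255]
318 265 [ 18 106 251]
363 270 [ 18 106 251]
331 225 [ 15 106 255]
331 240 [  9 137 173]
348 270 [ 14 111 253]
292 287 [ 14 112 253]
310 333 [ 14 111 253]
310 345 [  8 144 154]
```

View pics/c1.png

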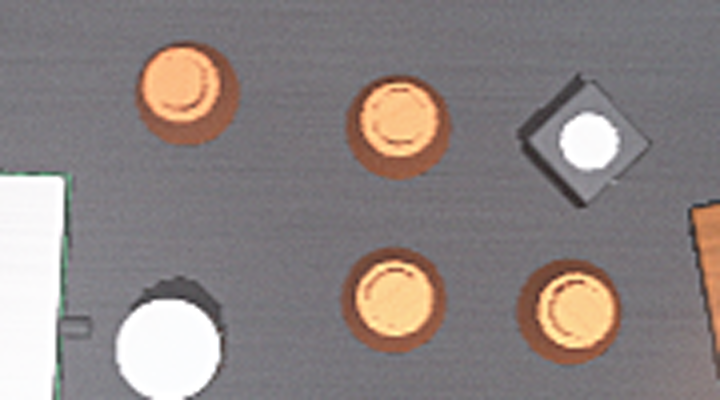

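View pics/c2.png

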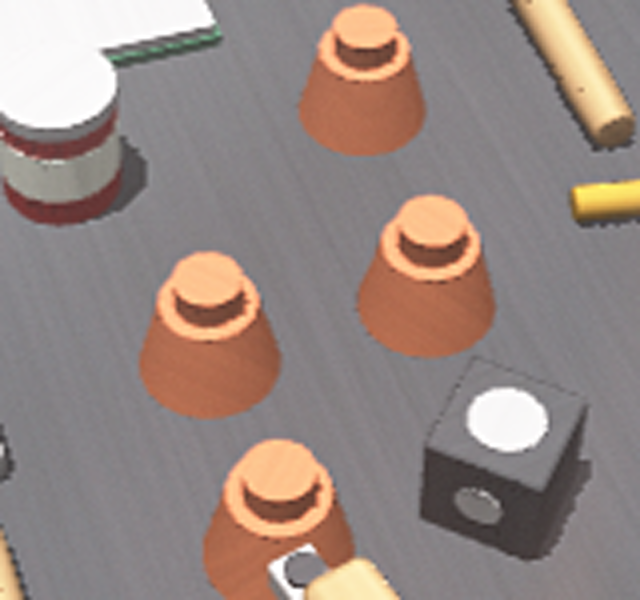

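View pics/c3.png

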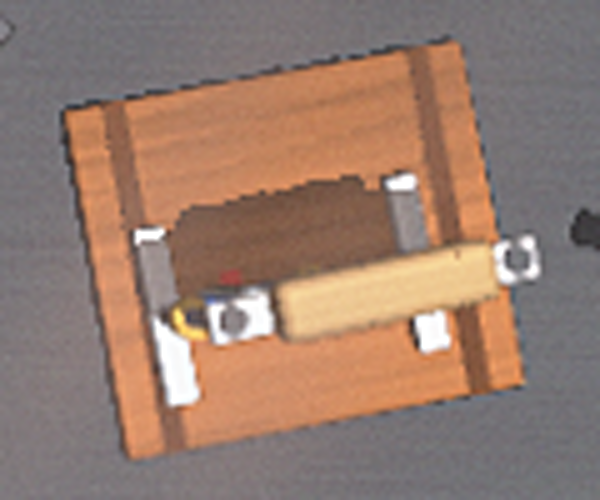

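View pics/c4.png

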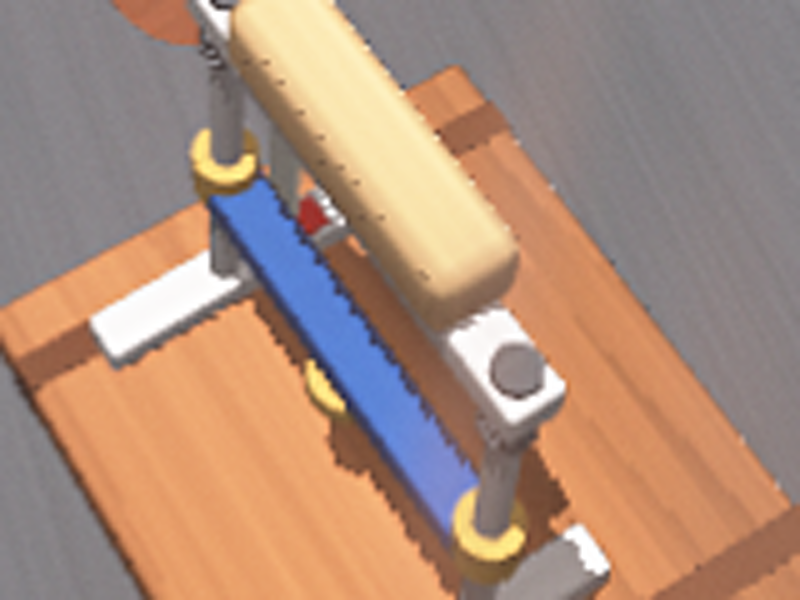

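```bash
cat >> h.py <<'E'
def beakers(t,base=0.0,verbose=True):
    hsv=cv2.cvtColor(t["bgr"],cv2.COLOR_BGR2HSV)
    m=cv2.inRange(hsv,(3,85,60),(24,200,255))
    out=[]
    n,l,st,c=cv2.connectedComponentsWithStats(m)
    for i in range(1,n):
        if not 250<st[i,4]<1000: continue
        x,y,w,h=st[i,:4]
        if max(w,h)/min(w,h)>1.35: continue
        b=((l==i)*255).astype(np.uint8)
        cn=max(cv2.findContours(b,cv2.RETR_EXTERNAL,cv2.CHAIN_APPROX_NONE)[0],key=len)
        e0=cv2.fitEllipse(cn)
        br=cv2.inRange(hsv,(3,60,190),(24,200,255))&cv2.dilate(b,np.ones((3,3)))
        br=cv2.morphologyEx(br,cv2.MORPH_CLOSE,np.ones((5,5)))
        cb=max(cv2.findContours(br,cv2.RETR_EXTERNAL,cv2.CHAIN_APPROX_NONE)[0],key=len,default=None)
        if cb is None or len(cb)<5: continue
        e1=cv2.fitEllipse(cb)
        p0=onz(t,[e0[0]],base)[0][:2];p1=onz(t,[e1[0]],base+.044)[0][:2]
        out.append((p0,p1,e0[0],e1))
        if verbose: print("px",np.round(e0[0]),"size",np.round(e0[1],1),np.round(e1[1],1),"mouth",p0.round(4),"shoulder",p1.round(4))
    return out
E
python3 - <<'E'
from h import *
s=shot("side");t=shot("top")
beakers(t)
hsv=cv2.cvtColor(t["bgr"],cv2.COLOR_BGR2HSV)
# plate
m=cv2.inRange(hsv,(0,0,205),(180,40,255)); n,l,st,c=cv2.connectedComponentsWithStats(m); 
i=l[275,192]; cn=max(cv2.findContours(((l==i)*255).astype(np.uint8),0,1)[0],key=len)
hull=cv2.convexHull(cn)
ap=cv2.approxPolyN(hull,4,ensure_convex=True) if hasattr(cv2,'approxPolyN') else cv2.boxPoints(cv2.minAreaRect(hull))
ap=np.array(ap).reshape(4,2); w=onz(t,ap,.015); print("plate px",ap.tolist()); print(w.round(4), w.mean(0))
for k in range(4): print(np.linalg.norm(w[k]-w[k-1]), np.degrees(np.arctan2(*(w[k]-w[k-1])[1::-1])))
m=cv2.inRange(hsv,(4,110,60),(22,255,255)); n,l,st,c=cv2.connectedComponentsWithStats(m); i=1+st[1:,4].argmax()
i=l[250,440] or i
cn=np.vstack([x for x in cv2.findContours(((l==i)*255).astype(np.uint8),0,1)[0]])
hull=cv2.convexHull(cn); ap=cv2.approxPolyN(hull,4,ensure_convex=True)
ap=np.array(ap).reshape(4,2); w=onz(t,ap,.015); print("board px",ap.tolist()); print(w.round(4), w.mean(0))
for k in range(4): print(np.linalg.norm(w[k]-w[k-1]), np.degrees(np.arctan2(*(w[k]-w[k-1])[1::-1])))
# gauge: crossbar end caps: top crop px: origin (380,225) scale5 ; side crop origin (270,360)
for a,b in (((380+235/5,225+318/5),None),((380+518/5,225+259/5),None)):
    print(onz(t,[a],.015+.164))
# skid ends at height .012+.015 in top
for q in ((150,237),(180,402),(400,183),(432,345)):
    print("skid",onz(t,[(380+q[0]/5,225+q[1]/5)],.027).round(4))
E
```

```text
px [266. 218.] size [24.5 25. ] [18.  18.2] mouth [0.6491 0.1296] shoulder [0.6493 0.1294]
px [319. 226.] size [24.8 25.4] [17.6 18.3] mouth [ 0.6302 -0.0061] shoulder [ 0.6302 -0.0059]
px [318. 270.] size [24.7 25.6] [18.  18.3] mouth [ 0.5197 -0.0051] shoulder [ 0.5197 -0.005 ]
px [362. 272.] size [25.1 25.6] [18.  18.1] mouth [ 0.5143 -0.1167] shoulder [ 0.5145 -0.1169]
plate px [[236, 239], [231, 314], [146, 309], [151, 235]]
[[0.5926 0.2039 0.015 ]
 [0.4036 0.2114 0.015 ]
 [0.41   0.4301 0.015 ]
 [0.5988 0.4239 0.015 ]] [0.50123377 0.31734902 0.015     ]
0.22012420444965694 -91.61334006796345
0.18912327448246183 177.7126187732192
0.2187652622745749 88.32415571736361
0.18887351991585555 -1.8759761157754622
board px [[485, 301], [405, 316], [392, 247], [471, 233]]
[[ 0.446  -0.4321  0.015 ]
 [ 0.4064 -0.2257  0.015 ]
 [ 0.5797 -0.1909  0.015 ]
 [ 0.6194 -0.3953  0.015 ]] [ 0.51288855 -0.31099205  0.015     ]
0.17720470806950855 -167.98712431038788
0.21019800152334187 100.86553480068648
0.17676070170818825 11.362414593781443
0.2081830331181877 -79.02021508607058
[[ 0.47810629 -0.24469926  0.179     ]]
[[ 0.50578778 -0.37321295  0.179     ]]
skid [[ 0.5161 -0.235   0.027 ]]
skid [[ 0.4339 -0.251   0.027 ]]
skid [[ 0.5451 -0.3627  0.027 ]]
skid [[ 0.4637 -0.3796  0.027 ]]
```

Call:
carry_out(motion=[{"rz": -7.7}, {"rz": -7.7}, {"rz": -7.7}, {"rz": -7.7}, {"rz": -7.7}, {"rz": -7.7}, {"rz": -7.7}, {"rz": -7.7}, {"rz": -7.6}, {"fingers": 60}], force=40)

```text
validation failed for argument at $.mo...
```

```bash
cat >> h.py <<'E'
def goto(x,y,z,psi=None):
    s=robot.sense(); M=R.from_rotvec(s["ee_rot"]).as_matrix()
    d=M.T@(np.array([x,y,z])-s["position"])*1000
    ps=np.degrees(np.arctan2(M[1,0],M[0,0])); tz=np.degrees(np.arccos(-M[2,2]))
    print("t %.1f pos %s psi %.2f tilt %.2f zaxis %s f %s w %.4f"%(s["time_s"],s["position"].round(4),ps,tz,M[:,2].round(4),s["ft_force"].round(1),s["gripper_width"]))
    print("shift tool mm",d.round(1),"" if psi is None else "rz %.2f"%(ps-psi))
E
python3 -c "
from h import *
goto(.6492,.1295,.35,90)"
```

```text
t 0.3 pos [ 0.2218 -0.5842  0.4043] psi 20.79 tilt 0.04 zaxis [-2.e-04  7.e-04 -1.e+00] f [0.  0.9 0.4] w 0.0852
shift tool mm [ 652.9 -515.5   54.7] rz -69.21
```

Call:
carry_out(motion=[{"x": 0, "y": 0, "z": 0, "rx": 0, "ry": 0, "rz": -7.7, "fingers": 60}], force=40)

```text
time_s: 0.4
position: [0.2218, -0.5843, 0.4045]
ee_rot: [-3.043, -0.778, 0.0]
ft_force: [0.4, 0.8, -0.1]
gripper_width: 0.0728
```

Call:
carry_out(motion=[{"rz": -7.7, "fingers": 60}, {"rz": -7.7, "fingers": 60}, {"rz": -7.7, "fingers": 60}, {"rz": -7.7, "fingers": 60}])

```text
validation failed for argument at $.mo...
```

Call:
carry_out(motion=[{"x": 0, "y": 0, "z": 0, "rx": 0, "ry": 0, "rz": -8, "fingers": 60}, {"x": 0, "y": 0, "z": 0, "rx": 0, "ry": 0, "rz": -8, "fingers": 60}, {"x": 0, "y": 0, "z": 0, "rx": 0, "ry": 0, "rz": -8, "fingers": 60}, {"x": 0, "y": 0, "z": 0, "rx": 0, "ry": 0, "rz": -8, "fingers": 60}, {"x": 0, "y": 0, "z": 0, "rx": 0, "ry": 0, "rz": -8, "fingers": 60}, {"x": 0, "y": 0, "z": 0, "rx": 0, "ry": 0, "rz": -8, "fingers": 60}, {"x": 0, "y": 0, "z": 0, "rx": 0, "ry": 0, "rz": -8, "fingers": 60}, {"x": 0, "y": 0, "z": 0, "rx": 0, "ry": 0, "rz": -5.5, "fingers": 60}, {"x": 0, "y": 0, "z": 0, "rx": 0, "ry": 0, "rz": 0, "fingers": 60}])

```text
time_s: 1.3
position: [0.2218, -0.5843, 0.4046]
ee_rot: [-2.222, -2.221, -0.0]
ft_force: [0.3, -0.1, 0.1]
gripper_width: 0.0599
```

```bash
python3 -c "
from h import *
goto(.6492,.1295,.35,90)"
```

```text
t 1.3 pos [ 0.2218 -0.5843  0.4046] psi 89.97 tilt 0.01 zaxis [-1.e-04  2.e-04 -1.e+00] f [ 0.3 -0.1  0.1] w 0.0599
shift tool mm [714.  427.1  54.7] rz -0.03
```

Call:
carry_out(motion=[{"x": 36, "y": 21, "z": 0, "rx": 0, "ry": 0, "rz": 0, "fingers": 60}, {"x": 36, "y": 21, "z": 0, "rx": 0, "ry": 0, "rz": 0, "fingers": 60}, {"x": 36, "y": 21, "z": 0, "rx": 0, "ry": 0, "rz": 0, "fingers": 60}, {"x": 36, "y": 21, "z": 0, "rx": 0, "ry": 0, "rz": 0, "fingers": 60}, {"x": 36, "y": 21, "z": 0, "rx": 0, "ry": 0, "rz": 0, "fingers": 60}, {"x": 36, "y": 21, "z": 0, "rx": 0, "ry": 0, "rz": 0, "fingers": 60}, {"x": 36, "y": 21, "z": 0, "rx": 0, "ry": 0, "rz": 0, "fingers": 60}, {"x": 36, "y": 21, "z": 0, "rx": 0, "ry": 0, "rz": 0, "fingers": 60}, {"x": 36, "y": 21, "z": 0, "rx": 0, "ry": 0, "rz": 0, "fingers": 60}, {"x": 36, "y": 21, "z": 0, "rx": 0, "ry": 0, "rz": 0, "fingers": 60}])

```text
time_s: 2.3
position: [0.4324, -0.2227, 0.405]
ee_rot: [2.224, 2.218, 0.0]
ft_force: [1.4, 0.5, -0.1]
gripper_width: 0.0604
```

Call:
carry_out(motion=[{"x": 36, "y": 22, "z": 0, "rx": 0, "ry": 0, "rz": 0, "fingers": 60}, {"x": 36, "y": 22, "z": 0, "rx": 0, "ry": 0, "rz": 0, "fingers": 60}, {"x": 36, "y": 22, "z": 0, "rx": 0, "ry": 0, "rz": 0, "fingers": 60}, {"x": 36, "y": 22, "z": 0, "rx": 0, "ry": 0, "rz": 0, "fingers": 60}, {"x": 36, "y": 22, "z": 0, "rx": 0, "ry": 0, "rz": 0, "fingers": 60}, {"x": 36, "y": 22, "z": 0, "rx": 0, "ry": 0, "rz": 0, "fingers": 60}, {"x": 36, "y": 22, "z": 0, "rx": 0, "ry": 0, "rz": 0, "fingers": 60}, {"x": 36, "y": 22, "z": 0, "rx": 0, "ry": 0, "rz": 0, "fingers": 60}, {"x": 36, "y": 22, "z": 0, "rx": 0, "ry": 0, "rz": 0, "fingers": 60}, {"x": 30, "y": 19, "z": 0, "rx": 0, "ry": 0, "rz": 0, "fingers": 60}])

```text
time_s: 3.3
position: [0.6497, 0.1317, 0.4046]
ee_rot: [-2.223, -2.22, -0.0]
ft_force: [-0.3, 0.0, 0.5]
gripper_width: 0.0597
```

```bash
python3 -c "
from h import *
t=shot('top','t1');s=shot('side','s1');beakers(t)
goto(.6492,.1295,.219,90)"
```

```text
px [319. 226.] size [24.9 25.2] [17.7 18.4] mouth [ 0.6302 -0.0061] shoulder [ 0.6302 -0.006 ]
px [318. 270.] size [24.8 25.6] [18.1 18.3] mouth [ 0.5197 -0.005 ] shoulder [ 0.5198 -0.005 ]
px [362. 272.] size [25.1 25.5] [18.  18.3] mouth [ 0.5144 -0.1167] shoulder [ 0.5144 -0.1171]
t 3.4 pos [0.6501 0.1329 0.4041] psi 90.09 tilt 0.06 zaxis [-1.0e-04  1.1e-03 -1.0e+00] f [ 0.2 -0.2 -1. ] w 0.0596
shift tool mm [ -3.6  -0.9 185.1] rz 0.09
```

View pics/s1.png

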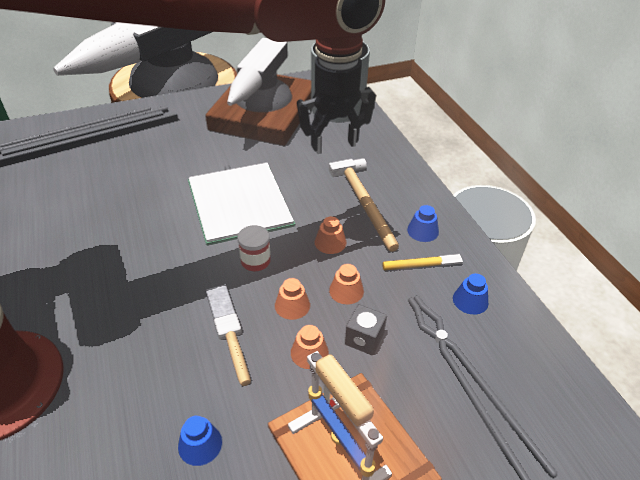

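Call:
carry_out(motion=[{"x": 0, "y": 0, "z": 30, "rx": 0, "ry": 0, "rz": 0, "fingers": 60}, {"x": 0, "y": 0, "z": 35, "rx": 0, "ry": 0, "rz": 0, "fingers": 60}, {"x": 0, "y": 0, "z": 35, "rx": 0, "ry": 0, "rz": 0, "fingers": 60}, {"x": 0, "y": 0, "z": 30, "rx": 0, "ry": 0, "rz": 0, "fingers": 60}, {"x": 0, "y": 0, "z": 0, "rx": 0, "ry": 0, "rz": 0, "fingers": 60}, {"x": 0, "y": 0, "z": 0, "rx": 0, "ry": 0, "rz": 0, "fingers": 60}, {"x": 0, "y": 0, "z": 0, "rx": 0, "ry": 0, "rz": 0, "fingers": 60}])

```text
time_s: 4.1
position: [0.6499, 0.1294, 0.2776]
ee_rot: [2.221, 2.218, 0.005]
ft_force: [-0.4, -0.5, 1.4]
gripper_width: 0.0601
```

```bash
python3 -c "
from h import *
goto(.6492,.1295,.219,90)
t=shot('top','t2');s=shot('side','s2');crop(s,320,200,160,120,'c5',5)
goto(.6492,.1295,.219,90)"
```

```text
t 4.1 pos [0.6499 0.1294 0.2776] psi 89.94 tilt 0.24 zaxis [ 4.2e-03  3.0e-04 -1.0e+00] f [-0.4 -0.5  1.4] w 0.0601
shift tool mm [ 0.1 -0.9 58.6] rz -0.06
t 4.2 pos [0.6499 0.1295 0.2778] psi 89.96 tilt 0.27 zaxis [ 4.6e-03  3.0e-04 -1.0e+00] f [0.2 0.3 0.8] w 0.0598
shift tool mm [-0.1 -0.9 58.8] rz -0.04
```

View pics/c5.png

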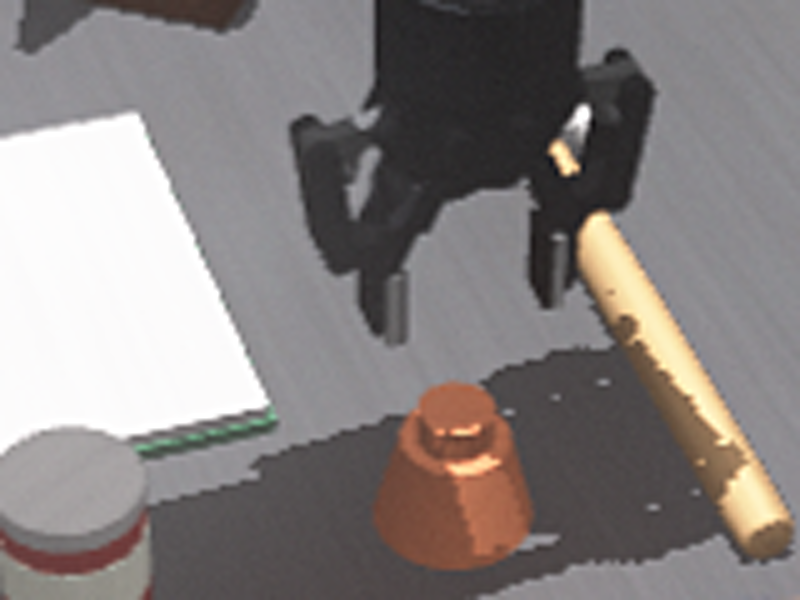

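Call:
carry_out(motion=[{"x": 0, "y": -1, "z": 20, "rx": 0, "ry": 0, "rz": 0, "fingers": 60}, {"x": 0, "y": 0, "z": 20, "rx": 0, "ry": 0, "rz": 0, "fingers": 60}, {"x": 0, "y": 0, "z": 12, "rx": 0, "ry": 0, "rz": 0, "fingers": 60}, {"x": 0, "y": 0, "z": 5, "rx": 0, "ry": 0, "rz": 0, "fingers": 60}, {"x": 0, "y": 0, "z": 0, "rx": 0, "ry": 0, "rz": 0, "fingers": 60}, {"x": 0, "y": 0, "z": 0, "rx": 0, "ry": 0, "rz": 0, "fingers": 60}])

```text
time_s: 4.8
position: [0.6485, 0.1297, 0.2189]
ee_rot: [2.221, 2.22, 0.002]
ft_force: [0.2, 0.3, 0.1]
gripper_width: 0.0602
```

Call:
carry_out(motion=[{"x": 0, "y": 0, "z": 0, "rx": 0, "ry": 0, "rz": 0, "fingers": 25}, {"x": 0, "y": 0, "z": 0, "rx": 0, "ry": 0, "rz": 0, "fingers": 25}, {"x": 0, "y": 0, "z": 0, "rx": 0, "ry": 0, "rz": 0, "fingers": 25}, {"x": 0, "y": 0, "z": 0, "rx": 0, "ry": 0, "rz": 0, "fingers": 25}, {"x": 0, "y": 0, "z": 0, "rx": 0, "ry": 0, "rz": 0, "fingers": 25}])

```text
time_s: 5.3
position: [0.6484, 0.1297, 0.2188]
ee_rot: [2.221, 2.22, 0.002]
ft_force: [-0.9, -0.1, 4.8]
gripper_width: 0.0301
```

```bash
python3 -c "
from h import *
goto(.6492,.1295,.219,90)
s=shot('side','s3');crop(s,320,200,160,120,'c6',5)
"
```

```text
t 5.3 pos [0.6484 0.1297 0.2188] psi 89.99 tilt 0.10 zaxis [ 1.7e-03  2.0e-04 -1.0e+00] f [-0.9 -0.1  4.8] w 0.0301
shift tool mm [-0.2  0.8 -0.2] rz -0.01
```

View pics/c6.png

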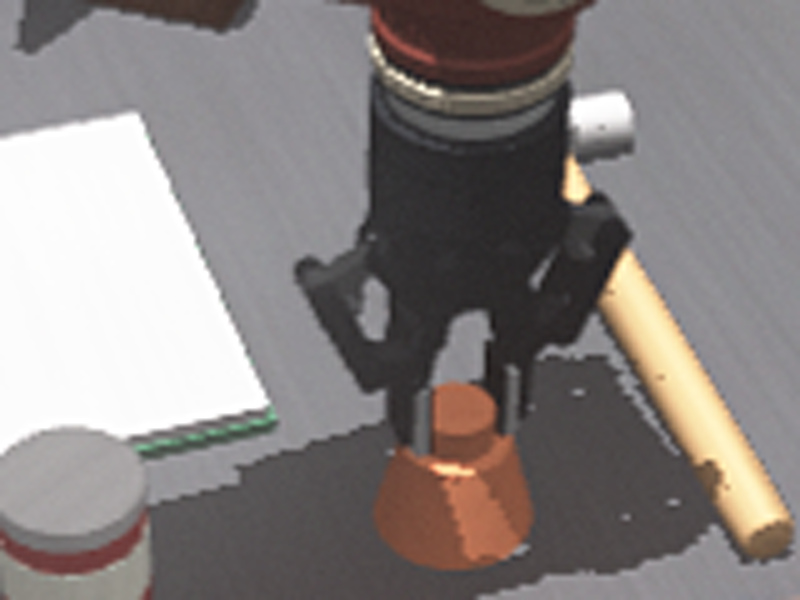

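Call:
carry_out(motion=[{"x": 0, "y": 0, "z": -10, "rx": 0, "ry": 0, "rz": 0, "fingers": 25}, {"x": 0, "y": 0, "z": -30, "rx": 0, "ry": 0, "rz": 0, "fingers": 25}, {"x": 0, "y": 0, "z": -40, "rx": 0, "ry": 0, "rz": 0, "fingers": 25}, {"x": 31, "y": -25, "z": 0, "rx": 0, "ry": 0, "rz": 0, "fingers": 25}, {"x": 31, "y": -25, "z": 0, "rx": 0, "ry": 0, "rz": 0, "fingers": 25}, {"x": 31, "y": -25, "z": 0, "rx": 0, "ry": 0, "rz": 0, "fingers": 25}, {"x": 31, "y": -25, "z": 0, "rx": 0, "ry": 0, "rz": 0, "fingers": 25}, {"x": 31, "y": -25, "z": 0, "rx": 0, "ry": 0, "rz": 0, "fingers": 25}, {"x": 32, "y": -22, "z": 0, "rx": 0, "ry": 0, "rz": 0, "fingers": 25}, {"x": 0, "y": 0, "z": 20, "rx": 0, "ry": 0, "rz": 0, "fingers": 25}])

```text
time_s: 6.35
position: [0.4993, 0.3201, 0.2803]
ee_rot: [2.216, 2.226, 0.008]
ft_force: [1.7, -0.7, -1.4]
gripper_width: 0.03
```

Call:
carry_out(motion=[{"x": 0, "y": 0, "z": 20, "rx": 0, "ry": 0, "rz": 0, "fingers": 25}, {"x": 0, "y": 0, "z": 10, "rx": 0, "ry": 0, "rz": 0, "fingers": 25}, {"x": 0, "y": 0, "z": 0, "rx": 0, "ry": 0, "rz": 0, "fingers": 25}, {"x": 0, "y": 0, "z": 0, "rx": 0, "ry": 0, "rz": 0, "fingers": 25}])

```text
time_s: 6.75
position: [0.5013, 0.3164, 0.2479]
ee_rot: [-2.222, -2.221, 0.0]
ft_force: [-0.7, 0.2, -0.2]
gripper_width: 0.0304
```

```bash
python3 -c "
from h import *
goto(.5012,.3173,.2338,90)
s=shot('side','s4');crop(s,240,170,160,120,'c7',5)
"
```

```text
t 6.8 pos [0.5013 0.3164 0.2479] psi 89.95 tilt 0.01 zaxis [-2.e-04 -0.e+00 -1.e+00] f [-0.7  0.2 -0.2] w 0.0304
shift tool mm [ 0.9 -0.1 14.1] rz -0.05
```

View pics/c7.png

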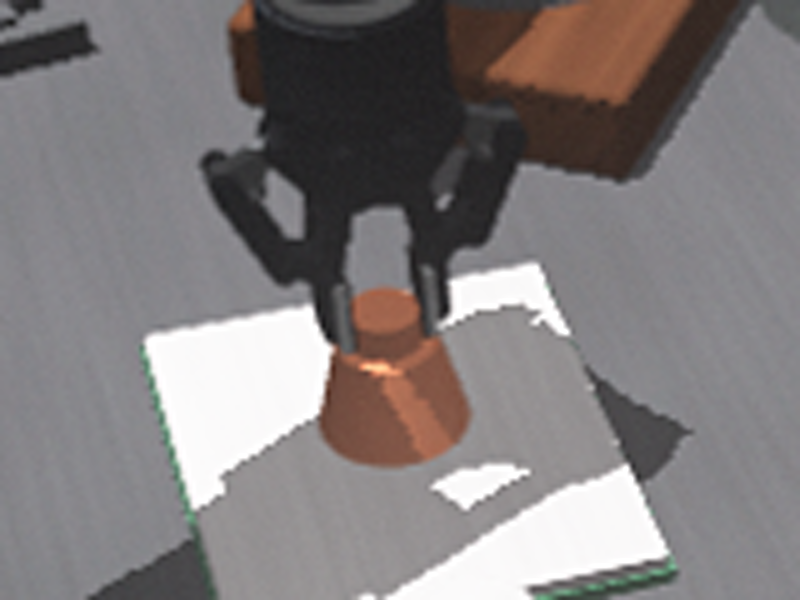

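Held upright over the plate. Lower 14 mm slowly.

Call:
carry_out(motion=[{"x": 1, "y": 0, "z": 5, "rx": 0, "ry": 0, "rz": 0, "fingers": 25}, {"x": 0, "y": 0, "z": 4, "rx": 0, "ry": 0, "rz": 0, "fingers": 25}, {"x": 0, "y": 0, "z": 2, "rx": 0, "ry": 0, "rz": 0, "fingers": 25}, {"x": 0, "y": 0, "z": 2, "rx": 0, "ry": 0, "rz": 0, "fingers": 25}, {"x": 0, "y": 0, "z": 1, "rx": 0, "ry": 0, "rz": 0, "fingers": 25}, {"x": 0, "y": 0, "z": 0, "rx": 0, "ry": 0, "rz": 0, "fingers": 25}])

```text
time_s: 7.4
position: [0.5011, 0.3177, 0.234]
ee_rot: [-2.222, -2.221, 0.0]
ft_force: [-1.4, -0.6, 0.4]
gripper_width: 0.0303
```

Call:
carry_out(motion=[{"x": 0, "y": 0, "z": 0.5, "rx": 0, "ry": 0, "rz": 0, "fingers": 25}, {"x": 0, "y": 0, "z": 0, "rx": 0, "ry": 0, "rz": 0, "fingers": 25}, {"x": 0, "y": 0, "z": 0, "rx": 0, "ry": 0, "rz": 0, "fingers": 25}])

```text
time_s: 7.7
position: [0.5011, 0.3177, 0.2338]
ee_rot: [-2.222, -2.221, -0.0]
ft_force: [-2.4, -2.0, 4.7]
gripper_width: 0.0303
```

Touching. Release, back up.

Call:
carry_out(motion=[{"x": 0, "y": 0, "z": 0, "rx": 0, "ry": 0, "rz": 0, "fingers": 60}, {"x": 0, "y": 0, "z": 0, "rx": 0, "ry": 0, "rz": 0, "fingers": 60}, {"x": 0, "y": 0, "z": 0, "rx": 0, "ry": 0, "rz": 0, "fingers": 60}, {"x": 0, "y": 0, "z": 0, "rx": 0, "ry": 0, "rz": 0, "fingers": 60}, {"x": 0, "y": 0, "z": -10, "rx": 0, "ry": 0, "rz": 0, "fingers": 60}, {"x": 0, "y": 0, "z": -40, "rx": 0, "ry": 0, "rz": 0, "fingers": 60}, {"x": 0, "y": 0, "z": -50, "rx": 0, "ry": 0, "rz": 0, "fingers": 60}, {"x": 0, "y": 0, "z": -50, "rx": 0, "ry": 0, "rz": 0, "fingers": 60}, {"x": 0, "y": 0, "z": -50, "rx": 0, "ry": 0, "rz": 0, "fingers": 60}, {"x": 0, "y": 0, "z": 0, "rx": 0, "ry": 0, "rz": 0, "fingers": 60}])

```text
time_s: 8.7
position: [0.502, 0.3181, 0.4447]
ee_rot: [2.217, 2.217, 0.026]
ft_force: [0.6, 0.5, 0.8]
gripper_width: 0.0599
```

```bash
python3 -c "
from h import *
goto(.491,-.308,.46,102)
s=shot('side','s5')
"
```

```text
t 8.7 pos [0.502  0.3181 0.4447] psi 90.00 tilt 1.02 zaxis [ 0.0161  0.0076 -0.9998] f [0.6 0.5 0.8] w 0.0599
shift tool mm [-626.   -10.6  -20.2] rz -12.00
```

View pics/s5.png

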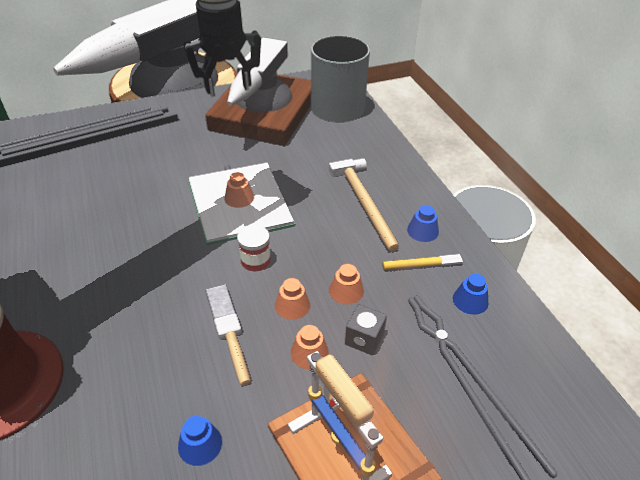

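Call:
carry_out(motion=[{"x": -30, "y": 0, "z": -15, "rx": 0, "ry": 0, "rz": 0, "fingers": 60}, {"x": -45, "y": 0, "z": 0, "rx": 0, "ry": 0, "rz": 0, "fingers": 60}, {"x": -45, "y": 0, "z": 0, "rx": 0, "ry": 0, "rz": 0, "fingers": 60}, {"x": -45, "y": 0, "z": 0, "rx": 0, "ry": 0, "rz": 0, "fingers": 60}, {"x": -45, "y": 0, "z": 0, "rx": 0, "ry": 0, "rz": 0, "fingers": 60}, {"x": -45, "y": 0, "z": 0, "rx": 0, "ry": 0, "rz": 0, "fingers": 60}, {"x": -45, "y": 0, "z": 0, "rx": 0, "ry": 0, "rz": 0, "fingers": 60}, {"x": -45, "y": 0, "z": 0, "rx": 0, "ry": 0, "rz": 0, "fingers": 60}, {"x": -45, "y": 0, "z": 0, "rx": 0, "ry": 0, "rz": 0, "fingers": 60}, {"x": -30, "y": 0, "z": 0, "rx": 0, "ry": 0, "rz": 0, "fingers": 60}])

```text
time_s: 9.75
position: [0.5002, -0.1048, 0.4467]
ee_rot: [-2.223, -2.218, 0.002]
ft_force: [0.5, -0.1, 0.1]
gripper_width: 0.0599
```

```bash
python3 - <<'E'
from h import *
s=shot('side','s6');t=shot('top','t6')
goto(.491,-.308,.46,102)
beakers(t)
# grip outline in both views
for d,nm in ((t,'t'),(s,'s')):
    hsv=cv2.cvtColor(d["bgr"],cv2.COLOR_BGR2HSV)
    if nm=='s': print(hsv[385,345],hsv[400,360])
    else: print(hsv[285,455],hsv[283,465])
crop(t,455,280,90,70,'c8',8);crop(s,345,400,110,90,'c9',7)
E
```

```text
t 9.8 pos [ 0.5004 -0.1053  0.4466] psi 89.70 tilt 0.16 zaxis [-0.0027  0.     -1.    ] f [-0.3  0.7  0.2] w 0.0599
shift tool mm [-202.7   -8.4  -13.4] rz -12.30
px [319. 226.] size [24.9 25.2] [17.5 18.2] mouth [ 0.6301 -0.0061] shoulder [ 0.6304 -0.0053]
px [318. 270.] size [25.  25.5] [ 6.1 14.4] mouth [ 0.5198 -0.0053] shoulder [0.5249 0.0085]
px [190. 274.] size [23.7 24. ] [17.8 18.4] mouth [0.501  0.3229] shoulder [0.5016 0.3207]
[ 17  98 236] [ 18  99 237]
[ 25  55 254] [ 23  59 253]
```

View pics/c8.png

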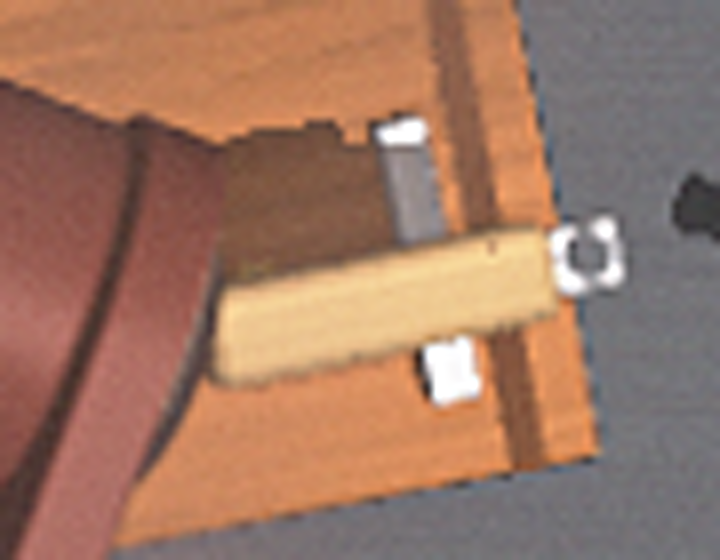

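View pics/c9.png

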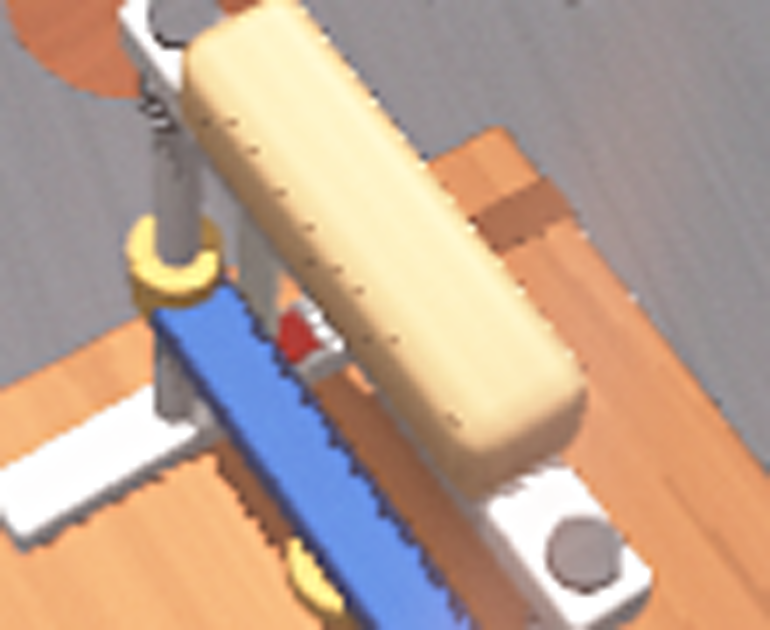

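```bash
python3 - <<'E'
from h import *
s=shot('side');t=shot('top')
a,e1=two(t,(427,288.6),s,(315.7,357.6));b,e2=two(t,(483.5,277),s,(373.6,434))
print(a,e1,b,e2,(a+b)/2,np.degrees(np.arctan2(*(a-b)[1::-1]))-90,np.linalg.norm(a-b))
for p,d in (((427,288.6),t),((483.5,277),t),((315.7,357.6),s),((373.6,434),s)): print(onz(d,[p],.179+.001))
E
```

```text
[ 0.47804753 -0.24437018  0.18037484] 0.0001599086618330654 [ 0.50617019 -0.3727539   0.18070537] 0.0018184448920633516 [ 0.49210886 -0.30856204  0.1805401 ] 12.355575808291462 0.1314282026025103
[[ 0.47811913 -0.2444773   0.18      ]]
[[ 0.50532795 -0.37264702  0.18      ]]
[[ 0.47806059 -0.24411608  0.18      ]]
[[ 0.50725283 -0.37271034  0.18      ]]
```

Call:
carry_out(motion=[{"x": -40, "y": -2, "z": 0, "rx": 0, "ry": 0, "rz": 0, "fingers": 65}, {"x": -40, "y": -2, "z": 0, "rx": 0, "ry": 0, "rz": 0, "fingers": 65}, {"x": -40, "y": -2, "z": 0, "rx": 0, "ry": 0, "rz": 0, "fingers": 65}, {"x": -40, "y": -2, "z": 0, "rx": 0, "ry": 0, "rz": 0, "fingers": 65}, {"x": -43, "y": 0, "z": 0, "rx": 0, "ry": 0, "rz": 0, "fingers": 65}, {"x": 0, "y": 0, "z": 0, "rx": 0, "ry": 0, "rz": -6, "fingers": 65}, {"x": 0, "y": 0, "z": 0, "rx": 0, "ry": 0, "rz": -6.2, "fingers": 65}, {"x": 0, "y": 0, "z": 0, "rx": 0, "ry": 0, "rz": 0, "fingers": 65}, {"x": 0, "y": 0, "z": 0, "rx": 0, "ry": 0, "rz": 0, "fingers": 65}])

```text
time_s: 10.85
position: [0.4933, -0.3042, 0.4478]
ee_rot: [-1.973, -2.444, -0.0]
ft_force: [0.6, -0.8, 1.3]
gripper_width: 0.0652
```

```bash
python3 - <<'E'
from h import *
goto(.492,-.3085,.358,102.2)
E
```

```text
t 10.8 pos [ 0.4933 -0.3042  0.4478] psi 102.16 tilt 0.05 zaxis [-5.e-04  6.e-04 -1.e+00] f [ 0.6 -0.8  1.3] w 0.0652
shift tool mm [-4.  -2.1 89.8] rz -0.04
```

Call:
carry_out(motion=[{"x": -4, "y": -2, "z": 10, "rx": 0, "ry": 0, "rz": 0, "fingers": 65}, {"x": 0, "y": 0, "z": 20, "rx": 0, "ry": 0, "rz": 0, "fingers": 65}, {"x": 0, "y": 0, "z": 20, "rx": 0, "ry": 0, "rz": 0, "fingers": 65}, {"x": 0, "y": 0, "z": 0, "rx": 0, "ry": 0, "rz": 0, "fingers": 65}, {"x": 0, "y": 0, "z": 0, "rx": 0, "ry": 0, "rz": 0, "fingers": 65}])

```text
time_s: 11.35
position: [0.4917, -0.3094, 0.3976]
ee_rot: [-1.972, -2.443, 0.0]
ft_force: [0.0, 0.4, 0.3]
gripper_width: 0.065
```

```bash
python3 - <<'E'
from h import *
goto(.492,-.3085,.358,102.2)
s=shot('side');crop(s,345,380,160,120,'c10',5)
E
```

```text
t 11.3 pos [ 0.4917 -0.3094  0.3976] psi 102.18 tilt 0.08 zaxis [-1.1e-03  8.0e-04 -1.0e+00] f [0.  0.4 0.3] w 0.0650
shift tool mm [ 0.8  0.5 39.6] rz -0.02
```

View pics/c10.png

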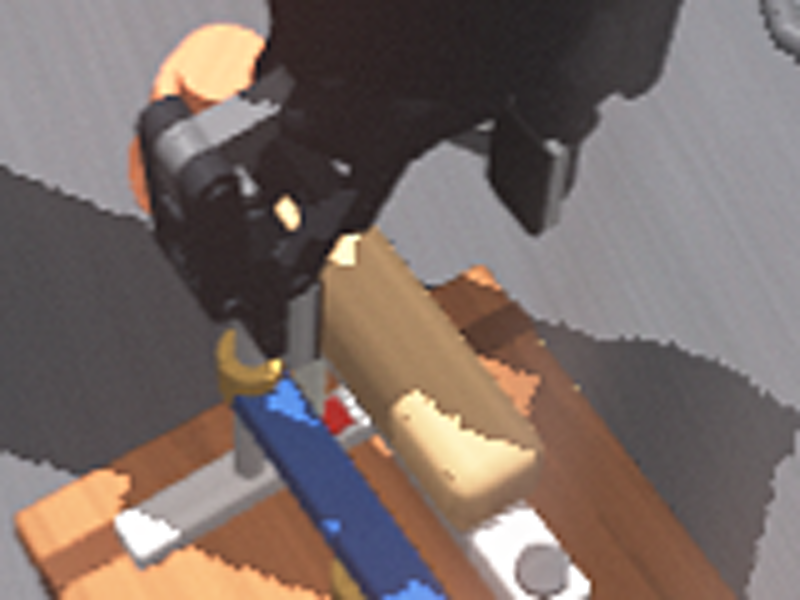

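Call:
carry_out(motion=[{"x": 0, "y": 0, "z": 15, "rx": 0, "ry": 0, "rz": 0, "fingers": 65}, {"x": 0, "y": 0, "z": 15, "rx": 0, "ry": 0, "rz": 0, "fingers": 65}, {"x": 0, "y": 0, "z": 9, "rx": 0, "ry": 0, "rz": 0, "fingers": 65}, {"x": 0, "y": 0, "z": 0, "rx": 0, "ry": 0, "rz": 0, "fingers": 65}, {"x": 0, "y": 0, "z": 0, "rx": 0, "ry": 0, "rz": 0, "fingers": 50}, {"x": 0, "y": 0, "z": 0, "rx": 0, "ry": 0, "rz": 0, "fingers": 40}, {"x": 0, "y": 0, "z": 0, "rx": 0, "ry": 0, "rz": 0, "fingers": 20}, {"x": 0, "y": 0, "z": 0, "rx": 0, "ry": 0, "rz": 0, "fingers": 20}, {"x": 0, "y": 0, "z": 0, "rx": 0, "ry": 0, "rz": 0, "fingers": 20}, {"x": 0, "y": 0, "z": 0, "rx": 0, "ry": 0, "rz": 0, "fingers": 20}], force=90)

```text
time_s: 12.4
position: [0.4918, -0.3099, 0.3604]
ee_rot: [1.972, 2.444, -0.0]
ft_force: [-2.7, 0.5, 5.7]
gripper_width: 0.0258
```

```bash
python3 - <<'E'
from h import *
goto(.492,-.3085,.358,102.2)
s=shot('side');crop(s,345,380,160,120,'c11',5)
E
```

```text
t 12.4 pos [ 0.4918 -0.3099  0.3604] psi 102.19 tilt 0.07 zaxis [ 7.e-04 -1.e-03 -1.e+00] f [-2.7  0.5  5.7] w 0.0258
shift tool mm [1.3 0.5 2.4] rz -0.01
```

View pics/c11.png

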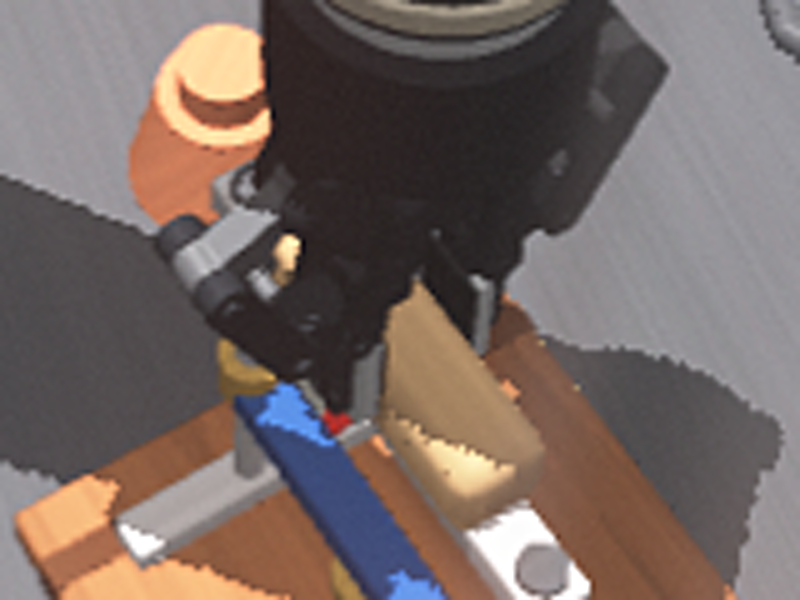

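Call:
carry_out(motion=[{"x": 0, "y": 0, "z": -5, "rx": 0, "ry": 0, "rz": 0, "fingers": 20}, {"x": 0, "y": 0, "z": -10, "rx": 0, "ry": 0, "rz": 0, "fingers": 20}, {"x": 0, "y": 0, "z": -20, "rx": 0, "ry": 0, "rz": 0, "fingers": 20}, {"x": 0, "y": 0, "z": -25, "rx": 0, "ry": 0, "rz": 0, "fingers": 20}, {"x": 0, "y": 0, "z": -25, "rx": 0, "ry": 0, "rz": 0, "fingers": 20}, {"x": 0, "y": 0, "z": -15, "rx": 0, "ry": 0, "rz": 0, "fingers": 20}, {"x": 0, "y": 0, "z": 0, "rx": 0, "ry": 0, "rz": 6, "fingers": 20}, {"x": 0, "y": 0, "z": 0, "rx": 0, "ry": 0, "rz": 6.2, "fingers": 20}, {"x": 0, "y": 0, "z": 0, "rx": 0, "ry": 0, "rz": 0, "fingers": 20}, {"x": 0, "y": 0, "z": 0, "rx": 0, "ry": 0, "rz": 0, "fingers": 20}])

```text
time_s: 13.45
position: [0.4916, -0.3096, 0.4578]
ee_rot: [-2.218, -2.222, 0.0]
ft_force: [-0.1, 0.4, -9.4]
gripper_width: 0.0266
```

```bash
python3 - <<'E'
from h import *
s=shot('side',"s12");t=shot('top','t12')
beakers(t,.015)
goto(.5012,.3177,.46,90)
E
```

```text
px [319. 226.] size [24.8 25.2] [17.7 18.6] mouth [ 0.6286 -0.0059] shoulder [ 0.6285 -0.0056]
px [316. 268.] size [25.2 25.4] [17.7 18.8] mouth [ 5.236e-01 -5.000e-04] shoulder [ 5.234e-01 -4.000e-04]
px [362. 272.] size [25.3 25.3] [17.9 18.8] mouth [ 0.5143 -0.1154] shoulder [ 0.514  -0.1154]
px [190. 274.] size [23.3 24.3] [17.8 18.4] mouth [0.5008 0.3193] shoulder [0.5015 0.317 ]
t 13.6 pos [ 0.4917 -0.3096  0.4583] psi 90.07 tilt 0.09 zaxis [-0.0012  0.001  -1.    ] f [ 0.4 -0.  -8.9] w 0.0258
shift tool mm [627.3  10.3  -1.1] rz 0.07
```

View pics/s12.png

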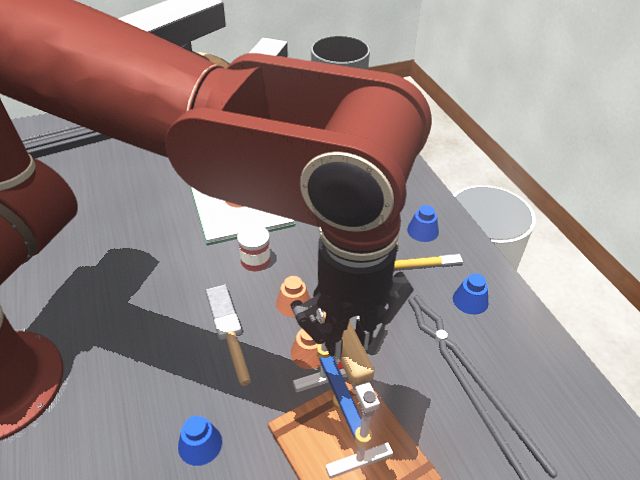

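Call:
carry_out(motion=[{"x": 15, "y": 1, "z": 0, "rx": 0, "ry": 0, "rz": 0, "fingers": 20}, {"x": 30, "y": 1, "z": 0, "rx": 0, "ry": 0, "rz": 0, "fingers": 20}, {"x": 40, "y": 1, "z": 0, "rx": 0, "ry": 0, "rz": 0, "fingers": 20}, {"x": 40, "y": 1, "z": 0, "rx": 0, "ry": 0, "rz": 0, "fingers": 20}, {"x": 40, "y": 1, "z": 0, "rx": 0, "ry": 0, "rz": 0, "fingers": 20}, {"x": 40, "y": 1, "z": 0, "rx": 0, "ry": 0, "rz": 0, "fingers": 20}, {"x": 40, "y": 1, "z": 0, "rx": 0, "ry": 0, "rz": 0, "fingers": 20}, {"x": 40, "y": 1, "z": 0, "rx": 0, "ry": 0, "rz": 0, "fingers": 20}, {"x": 40, "y": 1, "z": 0, "rx": 0, "ry": 0, "rz": 0, "fingers": 20}, {"x": 40, "y": 1, "z": 0, "rx": 0, "ry": 0, "rz": 0, "fingers": 20}])

```text
time_s: 14.55
position: [0.5011, 0.0575, 0.4594]
ee_rot: [-2.22, -2.222, -0.001]
ft_force: [1.4, -1.3, -7.6]
gripper_width: 0.0259
```

Call:
carry_out(motion=[{"x": 40, "y": 0, "z": 0, "rx": 0, "ry": 0, "rz": 0, "fingers": 20}, {"x": 40, "y": 0, "z": 0, "rx": 0, "ry": 0, "rz": 0, "fingers": 20}, {"x": 40, "y": 0, "z": 0, "rx": 0, "ry": 0, "rz": 0, "fingers": 20}, {"x": 40, "y": 0, "z": 0, "rx": 0, "ry": 0, "rz": 0, "fingers": 20}, {"x": 40, "y": 0, "z": 0, "rx": 0, "ry": 0, "rz": 0, "fingers": 20}, {"x": 35, "y": 0, "z": 0, "rx": 0, "ry": 0, "rz": 0, "fingers": 20}, {"x": 20, "y": 0, "z": 0, "rx": 0, "ry": 0, "rz": 0, "fingers": 20}, {"x": 7, "y": 0, "z": 0, "rx": 0, "ry": 0, "rz": 0, "fingers": 20}, {"x": 0, "y": 0, "z": 0, "rx": 0, "ry": 0, "rz": 0, "fingers": 20}, {"x": 0, "y": 0, "z": 0, "rx": 0, "ry": 0, "rz": 0, "fingers": 20}])

```text
time_s: 15.55
position: [0.5018, 0.3167, 0.4591]
ee_rot: [2.222, 2.22, -0.002]
ft_force: [-0.4, 0.6, -8.5]
gripper_width: 0.0262
```

```bash
python3 - <<'E'
from h import *
s=shot('side',"s13")
goto(.5013,.3173,.3604,90)
crop(s,235,150,160,120,'c13',5)
beakers(shot('top','t13'))
E
```

```text
t 15.6 pos [0.5019 0.3164 0.4592] psi 89.94 tilt 0.04 zaxis [-2.e-04 -7.e-04 -1.e+00] f [ 0.5 -0.3 -8.5] w 0.0261
shift tool mm [ 0.9 -0.6 98.8] rz -0.06
px [319. 226.] size [24.8 25.3] [17.7 18.4] mouth [ 0.6301 -0.0061] shoulder [ 0.6301 -0.0059]
px [316. 268.] size [25.1 25.4] [17.7 18.8] mouth [ 0.5239 -0.0006] shoulder [ 5.237e-01 -5.000e-04]
px [362. 272.] size [25.1 25.6] [17.9 18.6] mouth [ 0.5144 -0.1167] shoulder [ 0.5143 -0.1169]
```

View pics/c13.png

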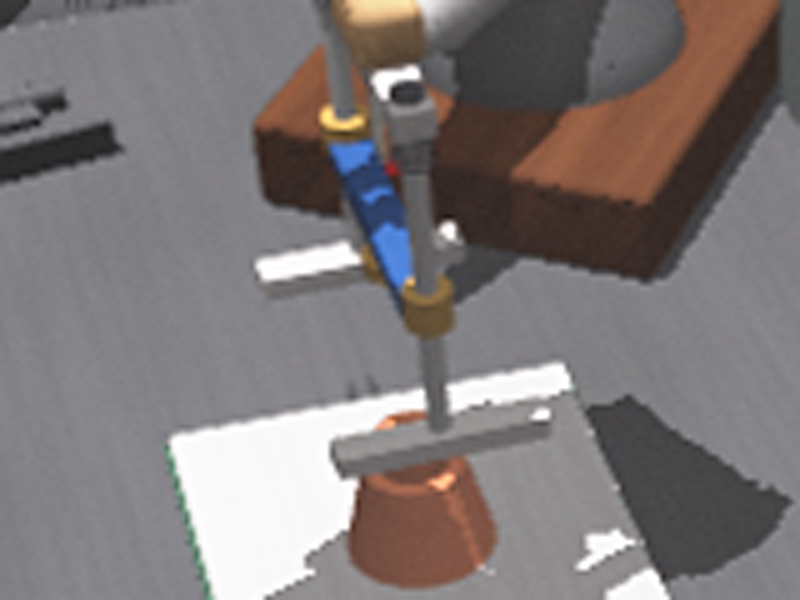

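Call:
carry_out(motion=[{"x": 0, "y": 0, "z": 10, "rx": 0, "ry": 0, "rz": 0, "fingers": 20}, {"x": 0, "y": 0, "z": 20, "rx": 0, "ry": 0, "rz": 0, "fingers": 20}, {"x": 0, "y": 0, "z": 20, "rx": 0, "ry": 0, "rz": 0, "fingers": 20}, {"x": 0, "y": 0, "z": 15, "rx": 0, "ry": 0, "rz": 0, "fingers": 20}, {"x": 0, "y": 0, "z": 7, "rx": 0, "ry": 0, "rz": 0, "fingers": 20}, {"x": 0, "y": 0, "z": 4, "rx": 0, "ry": 0, "rz": 0, "fingers": 20}, {"x": 0, "y": 0, "z": 4, "rx": 0, "ry": 0, "rz": 0, "fingers": 20}, {"x": 0, "y": 0, "z": 4, "rx": 0, "ry": 0, "rz": 0, "fingers": 20}, {"x": 0, "y": 0, "z": 3, "rx": 0, "ry": 0, "rz": 0, "fingers": 20}, {"x": 0, "y": 0, "z": 3, "rx": 0, "ry": 0, "rz": 0, "fingers": 20}])

```text
time_s: 16.65
position: [0.5022, 0.3175, 0.3701]
ee_rot: [2.221, 2.221, 0.003]
ft_force: [0.2, 0.5, -6.9]
gripper_width: 0.0261
```

Call:
carry_out(motion=[{"x": 0, "y": 0, "z": 2, "rx": 0, "ry": 0, "rz": 0, "fingers": 20}, {"x": 0, "y": 0, "z": 2, "rx": 0, "ry": 0, "rz": 0, "fingers": 20}, {"x": 0, "y": 0, "z": 1, "rx": 0, "ry": 0, "rz": 0, "fingers": 20}, {"x": 0, "y": 0, "z": 1, "rx": 0, "ry": 0, "rz": 0, "fingers": 20}, {"x": 0, "y": 0, "z": 0, "rx": 0, "ry": 0, "rz": 0, "fingers": 20}, {"x": 0, "y": 0, "z": 0, "rx": 0, "ry": 0, "rz": 0, "fingers": 20}])

```text
time_s: 17.25
position: [0.5019, 0.3173, 0.3633]
ee_rot: [2.222, 2.221, 0.0]
ft_force: [0.7, 0.0, -7.5]
gripper_width: 0.0261
```

```bash
python3 - <<'E'
from h import *
s=shot('side',"s14")
goto(.5013,.3173,.3604,90)
crop(s,235,160,160,120,'c14',5)
E
```

```text
t 17.3 pos [0.502  0.3173 0.3633] psi 89.98 tilt 0.02 zaxis [ 3.e-04  1.e-04 -1.e+00] f [ 0.9  0.5 -7.4] w 0.0259
shift tool mm [-0.  -0.7  2.9] rz -0.02
```

View pics/c14.png

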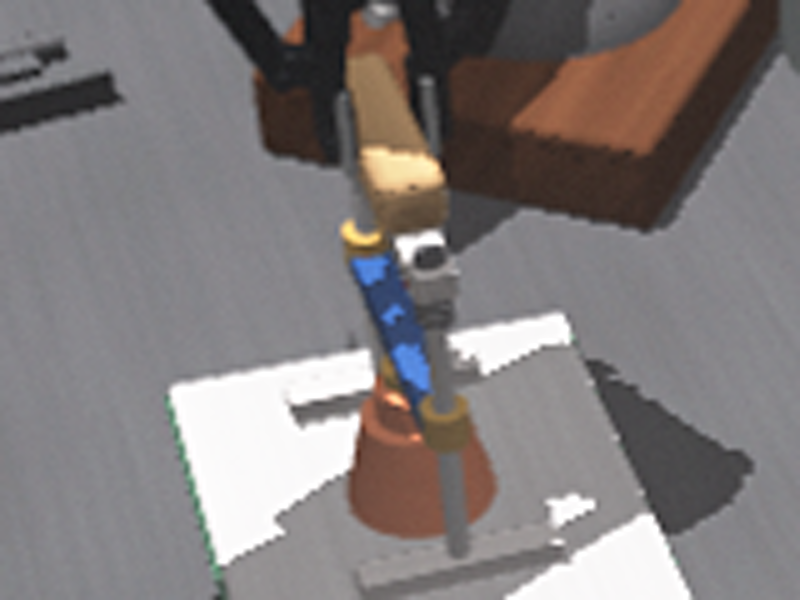

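Call:
carry_out(motion=[{"x": 0, "y": 0, "z": 1, "rx": 0, "ry": 0, "rz": 0, "fingers": 20}, {"x": 0, "y": 0, "z": 1, "rx": 0, "ry": 0, "rz": 0, "fingers": 20}, {"x": 0, "y": 0, "z": 0.6, "rx": 0, "ry": 0, "rz": 0, "fingers": 20}, {"x": 0, "y": 0, "z": 0, "rx": 0, "ry": 0, "rz": 0, "fingers": 20}, {"x": 0, "y": 0, "z": 0, "rx": 0, "ry": 0, "rz": 0, "fingers": 20}])

```text
time_s: 17.8
position: [0.5019, 0.3173, 0.3606]
ee_rot: [2.222, 2.221, 0.0]
ft_force: [1.2, 0.7, -7.4]
gripper_width: 0.0261
```

Call:
carry_out(motion=[{"x": 0, "y": 0, "z": 0.5, "rx": 0, "ry": 0, "rz": 0, "fingers": 20}, {"x": 0, "y": 0, "z": 0.5, "rx": 0, "ry": 0, "rz": 0, "fingers": 20}, {"x": 0, "y": 0, "z": 0, "rx": 0, "ry": 0, "rz": 0, "fingers": 20}, {"x": 0, "y": 0, "z": 0, "rx": 0, "ry": 0, "rz": 0, "fingers": 20}])

```text
time_s: 18.2
position: [0.5019, 0.3175, 0.3605]
ee_rot: [-2.222, -2.221, -0.002]
ft_force: [-1.0, 1.1, -0.8]
gripper_width: 0.0259
```

Call:
carry_out(motion=[{"x": 0, "y": 0, "z": 0, "rx": 0, "ry": 0, "rz": 0, "fingers": 40}, {"x": 0, "y": 0, "z": 0, "rx": 0, "ry": 0, "rz": 0, "fingers": 40}, {"x": 0, "y": 0, "z": 0, "rx": 0, "ry": 0, "rz": 0, "fingers": 40}, {"x": 0, "y": 0, "z": 0, "rx": 0, "ry": 0, "rz": 0, "fingers": 40}, {"x": 0, "y": 0, "z": 0, "rx": 0, "ry": 0, "rz": 0, "fingers": 40}, {"x": 0, "y": 0, "z": 0, "rx": 0, "ry": 0, "rz": 0, "fingers": 40}, {"x": 0, "y": 0, "z": 0, "rx": 0, "ry": 0, "rz": 0, "fingers": 40}, {"x": 0, "y": 0, "z": 0, "rx": 0, "ry": 0, "rz": 0, "fingers": 40}])

```text
time_s: 19.0
position: [0.5019, 0.3173, 0.3596]
ee_rot: [-2.222, -2.221, 0.0]
ft_force: [-0.8, 0.2, 0.3]
gripper_width: 0.0401
```

```bash
python3 - <<'E'
from h import *
s=shot('side',"s15")
goto(.5013,.3173,.3604,90)
crop(s,235,160,160,120,'c15',5)
E
```

```text
t 19.1 pos [0.5019 0.3173 0.3596] psi 89.99 tilt 0.00 zaxis [-1.e-04 -0.e+00 -1.e+00] f [ 0.3 -0.6 -0.1] w 0.0398
shift tool mm [-0.  -0.6 -0.8] rz -0.01
```

View pics/c15.png

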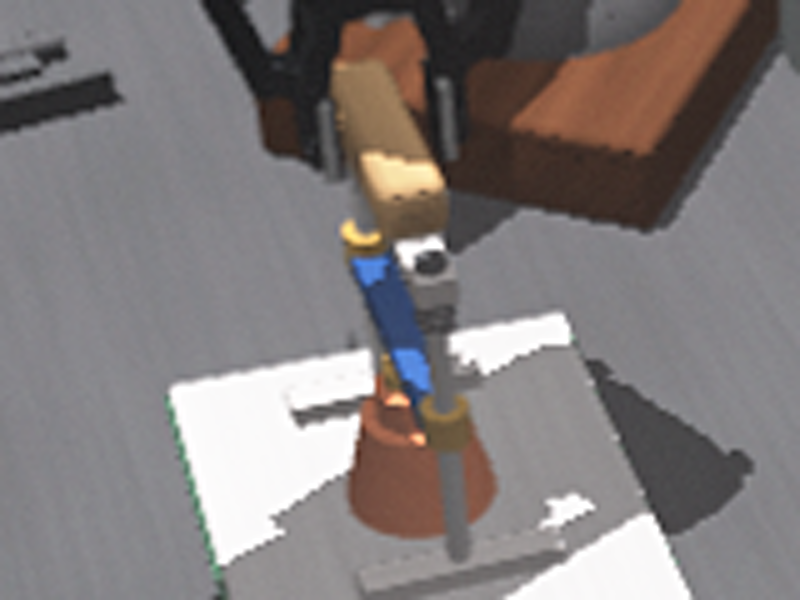

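Call:
carry_out(motion=[{"x": 0, "y": 0, "z": 0, "rx": 0, "ry": 0, "rz": 0, "fingers": 20}, {"x": 0, "y": 0, "z": 0, "rx": 0, "ry": 0, "rz": 0, "fingers": 20}, {"x": 0, "y": 0, "z": 0, "rx": 0, "ry": 0, "rz": 0, "fingers": 20}, {"x": 0, "y": 0, "z": 0, "rx": 0, "ry": 0, "rz": 0, "fingers": 20}, {"x": 0, "y": 0, "z": -5, "rx": 0, "ry": 0, "rz": 0, "fingers": 20}, {"x": 0, "y": 0, "z": -15, "rx": 0, "ry": 0, "rz": 0, "fingers": 20}, {"x": 0, "y": 0, "z": -25, "rx": 0, "ry": 0, "rz": 0, "fingers": 20}, {"x": 0, "y": 0, "z": -25, "rx": 0, "ry": 0, "rz": 0, "fingers": 20}, {"x": 0, "y": 0, "z": -20, "rx": 0, "ry": 0, "rz": 0, "fingers": 20}, {"x": 0, "y": 0, "z": -10, "rx": 0, "ry": 0, "rz": 0, "fingers": 20}])

```text
time_s: 20.05
position: [0.5017, 0.3173, 0.4612]
ee_rot: [2.221, 2.221, 0.001]
ft_force: [0.3, 0.4, -8.9]
gripper_width: 0.0261
```

Call:
carry_out(motion=[{"x": -15, "y": 0, "z": 0, "rx": 0, "ry": 0, "rz": 0, "fingers": 20}, {"x": -30, "y": 0, "z": 0, "rx": 0, "ry": 0, "rz": 0, "fingers": 20}, {"x": -40, "y": 0, "z": 0, "rx": 0, "ry": 0, "rz": 0, "fingers": 20}, {"x": -40, "y": 0, "z": 0, "rx": 0, "ry": 0, "rz": 0, "fingers": 20}, {"x": -40, "y": 0, "z": 0, "rx": 0, "ry": 0, "rz": 0, "fingers": 20}, {"x": -40, "y": 0, "z": 0, "rx": 0, "ry": 0, "rz": 0, "fingers": 20}, {"x": -40, "y": 0, "z": 0, "rx": 0, "ry": 0, "rz": 0, "fingers": 20}, {"x": -40, "y": 0, "z": 0, "rx": 0, "ry": 0, "rz": 0, "fingers": 20}, {"x": -40, "y": 0, "z": 0, "rx": 0, "ry": 0, "rz": 0, "fingers": 20}, {"x": -40, "y": 0, "z": 0, "rx": 0, "ry": 0, "rz": 0, "fingers": 20}])

```text
time_s: 21.05
position: [0.5007, -0.0497, 0.4574]
ee_rot: [-2.22, -2.219, 0.004]
ft_force: [1.7, -0.2, -8.8]
gripper_width: 0.026
```

Call:
carry_out(motion=[{"x": -40, "y": 1, "z": 0, "rx": 0, "ry": 0, "rz": 0, "fingers": 20}, {"x": -40, "y": 1, "z": 0, "rx": 0, "ry": 0, "rz": 0, "fingers": 20}, {"x": -40, "y": 1, "z": 0, "rx": 0, "ry": 0, "rz": 0, "fingers": 20}, {"x": -40, "y": 0, "z": 0, "rx": 0, "ry": 0, "rz": 0, "fingers": 20}, {"x": -40, "y": 0, "z": 0, "rx": 0, "ry": 0, "rz": 0, "fingers": 20}, {"x": -36, "y": 0, "z": 0, "rx": 0, "ry": 0, "rz": 0, "fingers": 20}, {"x": -20, "y": 0, "z": 0, "rx": 0, "ry": 0, "rz": 0, "fingers": 20}, {"x": -8, "y": 0, "z": 0, "rx": 0, "ry": 0, "rz": -6, "fingers": 20}, {"x": 0, "y": 0, "z": 0, "rx": 0, "ry": 0, "rz": -6, "fingers": 20}, {"x": 0, "y": 0, "z": 0, "rx": 0, "ry": 0, "rz": 0, "fingers": 20}])

```text
time_s: 22.05
position: [0.5042, -0.3119, 0.4576]
ee_rot: [-1.976, -2.437, -0.0]
ft_force: [0.9, 0.6, -8.9]
gripper_width: 0.0259
```

```bash
python3 - <<'E'
from h import *
s=shot('side',"s16")
goto(.505,-.312,.3604,102)
E
```

```text
t 22.1 pos [ 0.5043 -0.3116  0.4579] psi 101.86 tilt 0.19 zaxis [-0.0025  0.0022 -1.    ] f [ 0.6 -0.4 -9.5] w 0.0262
shift tool mm [-0.8  0.8 97.5] rz -0.14
```

View pics/s16.png

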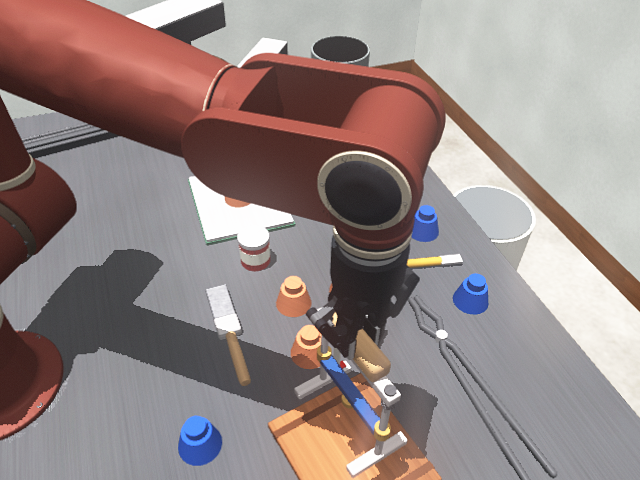

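Call:
carry_out(motion=[{"x": 0, "y": 0, "z": 10, "rx": 0, "ry": 0, "rz": 0, "fingers": 20}, {"x": 0, "y": 0, "z": 20, "rx": 0, "ry": 0, "rz": 0, "fingers": 20}, {"x": 0, "y": 0, "z": 25, "rx": 0, "ry": 0, "rz": 0, "fingers": 20}, {"x": 0, "y": 0, "z": 20, "rx": 0, "ry": 0, "rz": 0, "fingers": 20}, {"x": 0, "y": 0, "z": 10, "rx": 0, "ry": 0, "rz": 0, "fingers": 20}, {"x": 0, "y": 0, "z": 5, "rx": 0, "ry": 0, "rz": 0, "fingers": 20}, {"x": 0, "y": 0, "z": 3, "rx": 0, "ry": 0, "rz": 0, "fingers": 20}, {"x": 0, "y": 0, "z": 2, "rx": 0, "ry": 0, "rz": 0, "fingers": 20}, {"x": 0, "y": 0, "z": 0, "rx": 0, "ry": 0, "rz": 0, "fingers": 20}, {"x": 0, "y": 0, "z": 0, "rx": 0, "ry": 0, "rz": 0, "fingers": 20}])

```text
time_s: 23.1
position: [0.505, -0.3118, 0.3656]
ee_rot: [1.976, 2.44, 0.0]
ft_force: [-0.6, -0.6, -8.2]
gripper_width: 0.0259
```

Call:
carry_out(motion=[{"x": 0, "y": 0, "z": 2, "rx": 0, "ry": 0, "rz": 0, "fingers": 20}, {"x": 0, "y": 0, "z": 2, "rx": 0, "ry": 0, "rz": 0, "fingers": 20}, {"x": 0, "y": 0, "z": 1, "rx": 0, "ry": 0, "rz": 0, "fingers": 20}, {"x": 0, "y": 0, "z": 0.6, "rx": 0, "ry": 0, "rz": 0, "fingers": 20}, {"x": 0, "y": 0, "z": 0, "rx": 0, "ry": 0, "rz": 0, "fingers": 20}, {"x": 0, "y": 0, "z": 0, "rx": 0, "ry": 0, "rz": 0, "fingers": 20}])

```text
time_s: 23.7
position: [0.5048, -0.3118, 0.36]
ee_rot: [1.977, 2.441, -0.0]
ft_force: [-1.7, 1.5, -2.8]
gripper_width: 0.0261
```

Standing. Release, rise, return to psi 90.

Call:
carry_out(motion=[{"x": 0, "y": 0, "z": 0.5, "rx": 0, "ry": 0, "rz": 0, "fingers": 20}, {"x": 0, "y": 0, "z": 0, "rx": 0, "ry": 0, "rz": 0, "fingers": 45}, {"x": 0, "y": 0, "z": 0, "rx": 0, "ry": 0, "rz": 0, "fingers": 60}, {"x": 0, "y": 0, "z": 0, "rx": 0, "ry": 0, "rz": 0, "fingers": 60}, {"x": 0, "y": 0, "z": 0, "rx": 0, "ry": 0, "rz": 0, "fingers": 60}, {"x": 0, "y": 0, "z": -20, "rx": 0, "ry": 0, "rz": 0, "fingers": 60}, {"x": 0, "y": 0, "z": -40, "rx": 0, "ry": 0, "rz": 0, "fingers": 60}, {"x": 0, "y": 0, "z": -20, "rx": 0, "ry": 0, "rz": 6, "fingers": 60}, {"x": 0, "y": 0, "z": 0, "rx": 0, "ry": 0, "rz": 6, "fingers": 60}, {"x": 0, "y": 0, "z": 0, "rx": 0, "ry": 0, "rz": 0, "fingers": 60}], force=40)

```text
time_s: 24.7
position: [0.5049, -0.3118, 0.4399]
ee_rot: [2.22, 2.22, 0.001]
ft_force: [0.3, 0.2, -1.0]
gripper_width: 0.0599
```

```bash
python3 - <<'E'
from h import *
s=shot('side',"s17");t=shot("top","t17")
beakers(t);beakers(t,.015)
goto(.5144,-.1167,.40,90)
E
```

```text
px [319. 226.] size [24.8 25.3] [17.7 18.6] mouth [ 0.6302 -0.0061] shoulder [ 0.6301 -0.0057]
px [316. 268.] size [25.2 25.4] [17.7 18.8] mouth [ 5.239e-01 -5.000e-04] shoulder [ 5.237e-01 -5.000e-04]
px [362. 272.] size [25.3 25.5] [18.  18.7] mouth [ 0.5146 -0.1168] shoulder [ 0.5143 -0.1169]
px [190. 274.] size [23.3 24.4] [17.7 18.5] mouth [0.5012 0.3227] shoulder [0.5017 0.3207]
px [319. 226.] size [24.8 25.3] [17.7 18.6] mouth [ 0.6286 -0.006 ] shoulder [ 0.6285 -0.0056]
px [316. 268.] size [25.2 25.4] [17.7 18.8] mouth [ 5.236e-01 -5.000e-04] shoulder [ 5.234e-01 -4.000e-04]
px [362. 272.] size [25.3 25.5] [18.  18.7] mouth [ 0.5143 -0.1154] shoulder [ 0.514  -0.1155]
px [190. 274.] size [23.3 24.4] [17.7 18.5] mouth [0.5011 0.3191] shoulder [0.5016 0.317 ]
t 24.8 pos [ 0.5047 -0.3116  0.438 ] psi 90.11 tilt 0.04 zaxis [-5.e-04  5.e-04 -1.e+00] f [-0.   0.4  0.3] w 0.0596
shift tool mm [194.9  10.1  38.1] rz 0.11
```

View pics/s17.png

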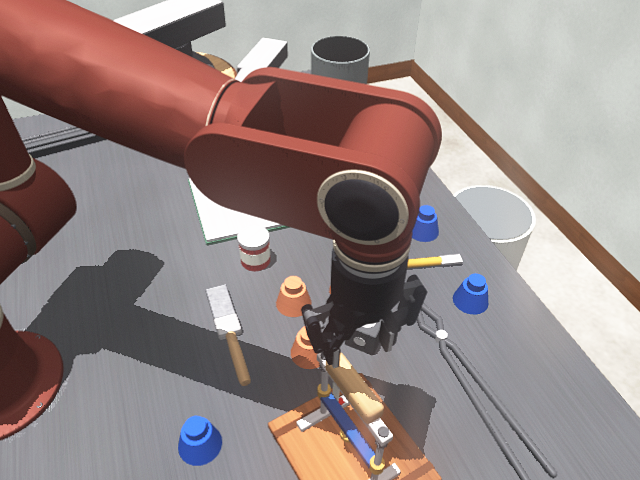

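Call:
carry_out(motion=[{"x": 25, "y": 2, "z": 0, "rx": 0, "ry": 0, "rz": 0, "fingers": 60}, {"x": 40, "y": 2, "z": 0, "rx": 0, "ry": 0, "rz": 0, "fingers": 60}, {"x": 40, "y": 2, "z": 0, "rx": 0, "ry": 0, "rz": 0, "fingers": 60}, {"x": 40, "y": 2, "z": 0, "rx": 0, "ry": 0, "rz": 0, "fingers": 60}, {"x": 30, "y": 2, "z": 20, "rx": 0, "ry": 0, "rz": 0, "fingers": 60}, {"x": 20, "y": 0, "z": 40, "rx": 0, "ry": 0, "rz": 0, "fingers": 60}, {"x": 0, "y": 0, "z": 50, "rx": 0, "ry": 0, "rz": 0, "fingers": 60}, {"x": 0, "y": 0, "z": 40, "rx": 0, "ry": 0, "rz": 0, "fingers": 60}, {"x": 0, "y": 0, "z": 20, "rx": 0, "ry": 0, "rz": 0, "fingers": 60}, {"x": 0, "y": 0, "z": 0, "rx": 0, "ry": 0, "rz": 0, "fingers": 60}])

```text
time_s: 25.8
position: [0.5127, -0.1158, 0.2632]
ee_rot: [-2.213, -2.217, 0.006]
ft_force: [-1.2, 0.4, -0.5]
gripper_width: 0.0603
```

```bash
python3 - <<'E'
from h import *
s=shot('side');crop(s,310,310,160,120,"c18",5)
goto(.5144,-.1167,.219,90)
E
```

```text
t 25.9 pos [ 0.5139 -0.1163  0.2661] psi 90.06 tilt 0.29 zaxis [-0.0047  0.0018 -1.    ] f [ 0.2 -0.   1.9] w 0.0599
shift tool mm [-0.5  0.7 47.1] rz 0.06
```

View pics/c18.png

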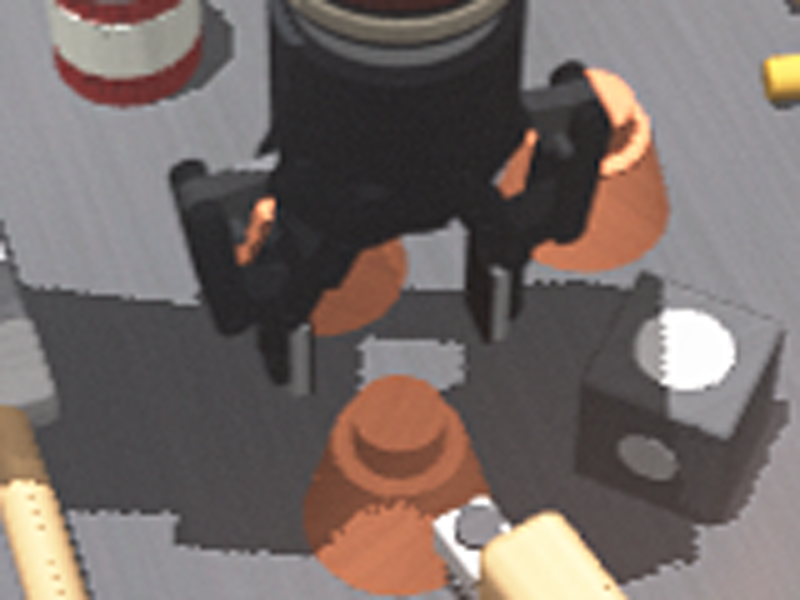

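Call:
carry_out(motion=[{"x": -0.5, "y": 0.5, "z": 20, "rx": 0, "ry": 0, "rz": 0, "fingers": 60}, {"x": 0, "y": 0, "z": 15, "rx": 0, "ry": 0, "rz": 0, "fingers": 60}, {"x": 0, "y": 0, "z": 8, "rx": 0, "ry": 0, "rz": 0, "fingers": 60}, {"x": 0, "y": 0, "z": 3, "rx": 0, "ry": 0, "rz": 0, "fingers": 60}, {"x": 0, "y": 0, "z": 0, "rx": 0, "ry": 0, "rz": 0, "fingers": 60}, {"x": 0, "y": 0, "z": 0, "rx": 0, "ry": 0, "rz": 0, "fingers": 60}])

```text
time_s: 26.45
position: [0.5157, -0.1173, 0.2233]
ee_rot: [2.221, 2.221, 0.001]
ft_force: [-0.2, 1.0, 0.1]
gripper_width: 0.0601
```

Call:
carry_out(motion=[{"x": 0, "y": 0, "z": 0, "rx": 0, "ry": 0, "rz": 0, "fingers": 25}, {"x": 0, "y": 0, "z": 0, "rx": 0, "ry": 0, "rz": 0, "fingers": 25}, {"x": 0, "y": 0, "z": 0, "rx": 0, "ry": 0, "rz": 0, "fingers": 25}, {"x": 0, "y": 0, "z": 0, "rx": 0, "ry": 0, "rz": 0, "fingers": 25}, {"x": 0, "y": 0, "z": 0, "rx": 0, "ry": 0, "rz": 0, "fingers": 25}])

```text
time_s: 26.95
position: [0.5156, -0.1173, 0.2232]
ee_rot: [2.221, 2.22, 0.001]
ft_force: [-2.0, 1.0, 5.6]
gripper_width: 0.0298
```

```bash
python3 - <<'E'
from h import *
goto(.5016,.3172,.33,90)
E
```

```text
t 26.9 pos [ 0.5156 -0.1173  0.2232] psi 89.99 tilt 0.06 zaxis [ 9.e-04 -4.e-04 -1.e+00] f [-2.   1.   5.6] w 0.0298
shift tool mm [ 434.5  -14.  -107. ] rz -0.01
```

Call:
carry_out(motion=[{"x": 0, "y": 0, "z": -10, "rx": 0, "ry": 0, "rz": 0, "fingers": 25}, {"x": 0, "y": 0, "z": -40, "rx": 0, "ry": 0, "rz": 0, "fingers": 25}, {"x": 0, "y": 0, "z": -45, "rx": 0, "ry": 0, "rz": 0, "fingers": 25}, {"x": 20, "y": 0, "z": -25, "rx": 0, "ry": 0, "rz": 0, "fingers": 25}, {"x": 40, "y": -2, "z": 0, "rx": 0, "ry": 0, "rz": 0, "fingers": 25}, {"x": 45, "y": -2, "z": 0, "rx": 0, "ry": 0, "rz": 0, "fingers": 25}, {"x": 45, "y": -2, "z": 0, "rx": 0, "ry": 0, "rz": 0, "fingers": 25}, {"x": 45, "y": -2, "z": 0, "rx": 0, "ry": 0, "rz": 0, "fingers": 25}, {"x": 45, "y": -2, "z": 0, "rx": 0, "ry": 0, "rz": 0, "fingers": 25}, {"x": 45, "y": -2, "z": 0, "rx": 0, "ry": 0, "rz": 0, "fingers": 25}])

```text
time_s: 27.95
position: [0.5026, 0.1696, 0.3423]
ee_rot: [-2.222, -2.221, 0.0]
ft_force: [0.2, -0.1, -1.3]
gripper_width: 0.0296
```

Call:
carry_out(motion=[{"x": 45, "y": -1, "z": 0, "rx": 0, "ry": 0, "rz": 0, "fingers": 25}, {"x": 45, "y": -1, "z": 0, "rx": 0, "ry": 0, "rz": 0, "fingers": 25}, {"x": 35, "y": 0, "z": 0, "rx": 0, "ry": 0, "rz": 0, "fingers": 25}, {"x": 20, "y": 0, "z": 0, "rx": 0, "ry": 0, "rz": 0, "fingers": 25}, {"x": 4, "y": 0, "z": 0, "rx": 0, "ry": 0, "rz": 0, "fingers": 25}, {"x": 0, "y": 0, "z": 0, "rx": 0, "ry": 0, "rz": 0, "fingers": 25}, {"x": 0, "y": 0, "z": 0, "rx": 0, "ry": 0, "rz": 0, "fingers": 25}])

```text
time_s: 28.65
position: [0.5014, 0.316, 0.3422]
ee_rot: [2.222, 2.22, -0.001]
ft_force: [-0.4, 0.0, -1.8]
gripper_width: 0.0299
```

```bash
python3 - <<'E'
from h import *
s=shot('side');crop(s,240,150,160,120,"c19",5)
goto(.5011,.3166,.2572,90)
beakers(shot("top"))
E
```

```text
t 28.7 pos [0.5015 0.3158 0.3423] psi 89.92 tilt 0.04 zaxis [-4.e-04 -5.e-04 -1.e+00] f [ 0.2  0.5 -0.5] w 0.0300
shift tool mm [ 0.8 -0.4 85.1] rz -0.08
px [319. 226.] size [24.7 25.2] [17.7 18.4] mouth [ 0.6302 -0.006 ] shoulder [ 0.6301 -0.0059]
px [316. 268.] size [25.2 25.4] [17.7 18.8] mouth [ 0.524  -0.0006] shoulder [ 5.237e-01 -5.000e-04]
px [189. 274.] size [27.3 27.8] [2.8 8.1] mouth [0.5026 0.3262] shoulder [0.4928 0.3293]
```

View pics/c19.png

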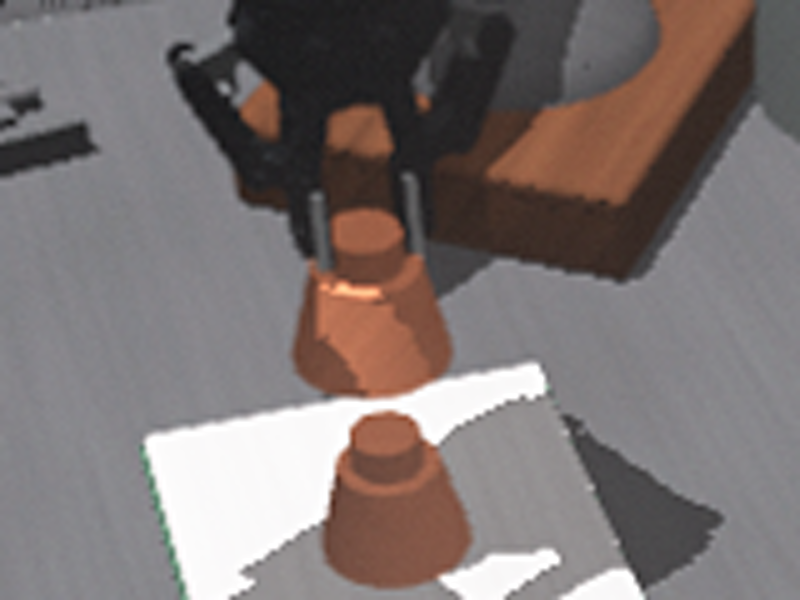

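Call:
carry_out(motion=[{"x": 0.5, "y": 0, "z": 15, "rx": 0, "ry": 0, "rz": 0, "fingers": 25}, {"x": 0, "y": 0, "z": 20, "rx": 0, "ry": 0, "rz": 0, "fingers": 25}, {"x": 0, "y": 0, "z": 15, "rx": 0, "ry": 0, "rz": 0, "fingers": 25}, {"x": 0, "y": 0, "z": 8, "rx": 0, "ry": 0, "rz": 0, "fingers": 25}, {"x": 0, "y": 0, "z": 8, "rx": 0, "ry": 0, "rz": 0, "fingers": 25}, {"x": 0, "y": 0, "z": 6, "rx": 0, "ry": 0, "rz": 0, "fingers": 25}, {"x": 0, "y": 0, "z": 4, "rx": 0, "ry": 0, "rz": 0, "fingers": 25}, {"x": 0, "y": 0, "z": 3, "rx": 0, "ry": 0, "rz": 0, "fingers": 25}, {"x": 0, "y": 0, "z": 0, "rx": 0, "ry": 0, "rz": 0, "fingers": 25}, {"x": 0, "y": 0, "z": 0, "rx": 0, "ry": 0, "rz": 0, "fingers": 25}])

```text
time_s: 29.75
position: [0.5015, 0.3174, 0.2639]
ee_rot: [2.221, 2.221, 0.001]
ft_force: [0.1, -0.7, -1.2]
gripper_width: 0.0299
```

Call:
carry_out(motion=[{"x": 0, "y": 0, "z": 2, "rx": 0, "ry": 0, "rz": 0, "fingers": 25}, {"x": 0, "y": 0, "z": 1, "rx": 0, "ry": 0, "rz": 0, "fingers": 25}, {"x": 0, "y": 0, "z": 1, "rx": 0, "ry": 0, "rz": 0, "fingers": 25}, {"x": 0, "y": 0, "z": 0, "rx": 0, "ry": 0, "rz": 0, "fingers": 25}])

```text
time_s: 30.15
position: [0.5013, 0.3173, 0.2593]
ee_rot: [-2.222, -2.221, 0.0]
ft_force: [-0.2, 0.8, -1.0]
gripper_width: 0.0298
```

Call:
carry_out(motion=[{"x": 0, "y": 0, "z": 1, "rx": 0, "ry": 0, "rz": 0, "fingers": 25}, {"x": 0, "y": 0, "z": 1, "rx": 0, "ry": 0, "rz": 0, "fingers": 25}, {"x": 0, "y": 0, "z": 0.5, "rx": 0, "ry": 0, "rz": 0, "fingers": 25}, {"x": 0, "y": 0, "z": 0, "rx": 0, "ry": 0, "rz": 0, "fingers": 25}])

```text
time_s: 30.55
position: [0.5015, 0.3174, 0.2572]
ee_rot: [2.222, 2.221, 0.001]
ft_force: [-0.0, -1.1, 0.8]
gripper_width: 0.0296
```

Home at the expected height. Release and rise; look.

Call:
carry_out(motion=[{"x": 0, "y": 0, "z": 0, "rx": 0, "ry": 0, "rz": 0, "fingers": 45}, {"x": 0, "y": 0, "z": 0, "rx": 0, "ry": 0, "rz": 0, "fingers": 60}, {"x": 0, "y": 0, "z": 0, "rx": 0, "ry": 0, "rz": 0, "fingers": 60}, {"x": 0, "y": 0, "z": 0, "rx": 0, "ry": 0, "rz": 0, "fingers": 60}, {"x": 0, "y": 0, "z": -15, "rx": 0, "ry": 0, "rz": 0, "fingers": 60}, {"x": 0, "y": 0, "z": -40, "rx": 0, "ry": 0, "rz": 0, "fingers": 60}, {"x": 0, "y": 0, "z": -45, "rx": 0, "ry": 0, "rz": 0, "fingers": 60}, {"x": 0, "y": 0, "z": -20, "rx": 0, "ry": 0, "rz": 0, "fingers": 60}, {"x": 0, "y": 0, "z": 0, "rx": 0, "ry": 0, "rz": 0, "fingers": 60}])

```text
time_s: 31.45
position: [0.5023, 0.3178, 0.3837]
ee_rot: [2.219, 2.219, 0.015]
ft_force: [-0.3, 0.8, -0.3]
gripper_width: 0.0598
```

```bash
python3 - <<'E'
from h import *
s=shot('side');crop(s,240,160,160,120,"c20",5)
b=beakers(shot("top"))
goto(b[1][0][0],b[1][0][1],.2215,90)
E
```

```text
px [319. 226.] size [24.8 25.3] [17.7 18.6] mouth [ 0.6302 -0.0061] shoulder [ 0.6301 -0.0057]
px [316. 268.] size [25.2 25.4] [17.7 18.8] mouth [ 5.239e-01 -5.000e-04] shoulder [ 0.5238 -0.0006]
px [189. 274.] size [25.3 26.6] [ 7.5 13.7] mouth [0.5026 0.3244] shoulder [0.5043 0.314 ]
t 31.6 pos [0.5013 0.3173 0.3778] psi 89.99 tilt 0.07 zaxis [ 1.2e-03  6.0e-04 -1.0e+00] f [ 0.8 -0.6 -0.4] w 0.0598
shift tool mm [-317.9   22.5  156.2] rz -0.01
```

View pics/c20.png

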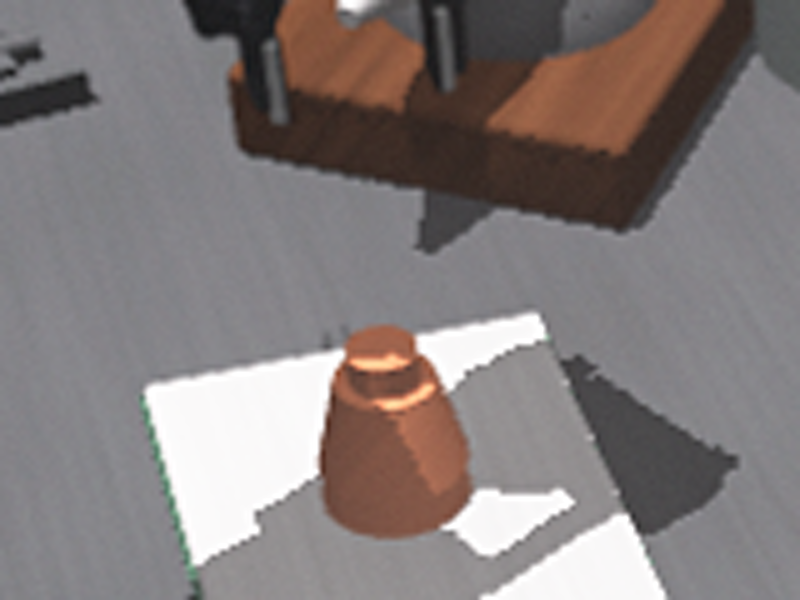

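Call:
carry_out(motion=[{"x": -30, "y": 0, "z": 0, "rx": 0, "ry": 0, "rz": 0, "fingers": 60}, {"x": -45, "y": 4, "z": 0, "rx": 0, "ry": 0, "rz": 0, "fingers": 60}, {"x": -45, "y": 4, "z": 0, "rx": 0, "ry": 0, "rz": 0, "fingers": 60}, {"x": -45, "y": 4, "z": 0, "rx": 0, "ry": 0, "rz": 0, "fingers": 60}, {"x": -45, "y": 4, "z": 0, "rx": 0, "ry": 0, "rz": 0, "fingers": 60}, {"x": -45, "y": 4, "z": 10, "rx": 0, "ry": 0, "rz": 0, "fingers": 60}, {"x": -40, "y": 2.5, "z": 20, "rx": 0, "ry": 0, "rz": 0, "fingers": 60}, {"x": -23, "y": 0, "z": 40, "rx": 0, "ry": 0, "rz": 0, "fingers": 60}, {"x": 0, "y": 0, "z": 40, "rx": 0, "ry": 0, "rz": 0, "fingers": 60}, {"x": 0, "y": 0, "z": 10, "rx": 0, "ry": 0, "rz": 0, "fingers": 60}])

```text
time_s: 32.55
position: [0.5206, -0.0011, 0.2498]
ee_rot: [-2.216, -2.212, 0.012]
ft_force: [-1.2, 0.9, -0.5]
gripper_width: 0.0602
```

Call:
carry_out(motion=[{"x": 0, "y": 0, "z": 0, "rx": 0, "ry": 0, "rz": 0, "fingers": 60}, {"x": 0, "y": 0, "z": 0, "rx": 0, "ry": 0, "rz": 0, "fingers": 60}, {"x": 0, "y": 0, "z": 0, "rx": 0, "ry": 0, "rz": 0, "fingers": 60}])

```text
time_s: 32.85
position: [0.5248, -0.0003, 0.2594]
ee_rot: [2.218, 2.22, 0.004]
ft_force: [0.5, 0.3, 0.3]
gripper_width: 0.0599
```

```bash
python3 - <<'E'
from h import *
goto(.5239,-.0005,.2215,90)
E
```

```text
t 32.9 pos [ 5.248e-01 -3.000e-04  2.594e-01] psi 90.05 tilt 0.22 zaxis [ 3.9e-03 -5.0e-04 -1.0e+00] f [0.5 0.3 0.3] w 0.0599
shift tool mm [-0.2 -1.1 37.9] rz 0.05
```

Call:
carry_out(motion=[{"x": 0, "y": -1, "z": 15, "rx": 0, "ry": 0, "rz": 0, "fingers": 60}, {"x": 0, "y": 0, "z": 14, "rx": 0, "ry": 0, "rz": 0, "fingers": 60}, {"x": 0, "y": 0, "z": 7, "rx": 0, "ry": 0, "rz": 0, "fingers": 60}, {"x": 0, "y": 0, "z": 0, "rx": 0, "ry": 0, "rz": 0, "fingers": 60}, {"x": 0, "y": 0, "z": 0, "rx": 0, "ry": 0, "rz": 0, "fingers": 60}, {"x": 0, "y": 0, "z": 0, "rx": 0, "ry": 0, "rz": 0, "fingers": 25}, {"x": 0, "y": 0, "z": 0, "rx": 0, "ry": 0, "rz": 0, "fingers": 25}, {"x": 0, "y": 0, "z": 0, "rx": 0, "ry": 0, "rz": 0, "fingers": 25}, {"x": 0, "y": 0, "z": 0, "rx": 0, "ry": 0, "rz": 0, "fingers": 25}, {"x": 0, "y": 0, "z": 0, "rx": 0, "ry": 0, "rz": 0, "fingers": 25}])

```text
time_s: 33.85
position: [0.5232, -0.0008, 0.2217]
ee_rot: [2.221, 2.22, 0.001]
ft_force: [-0.4, -1.3, 2.6]
gripper_width: 0.03
```

```bash
python3 - <<'E'
from h import *
goto(.5013,.3173,.37,90)
s=shot('side');crop(s,310,280,160,120,"c21",5);t=shot('top',"t21")
E
```

```text
t 33.9 pos [ 0.5232 -0.0008  0.2217] psi 89.99 tilt 0.07 zaxis [ 1.3e-03 -2.0e-04 -1.0e+00] f [-0.4 -1.3  2.6] w 0.0300
shift tool mm [ 318.   -21.8 -148.4] rz -0.01
```

View pics/c21.png

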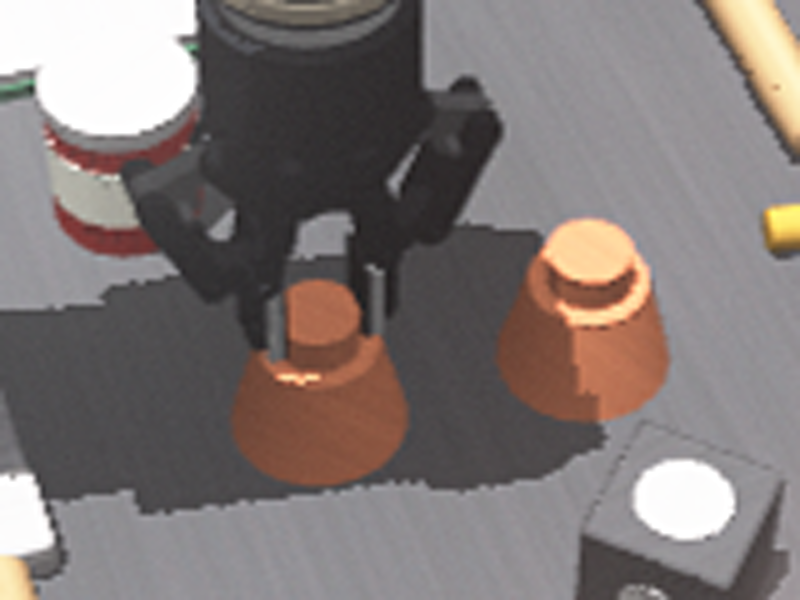

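View pics/t21.png

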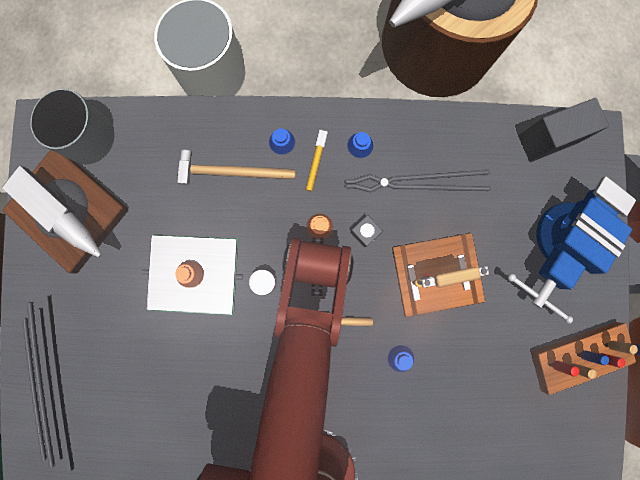

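Call:
carry_out(motion=[{"x": 0, "y": 0, "z": -15, "rx": 0, "ry": 0, "rz": 0, "fingers": 25}, {"x": 0, "y": 0, "z": -45, "rx": 0, "ry": 0, "rz": 0, "fingers": 25}, {"x": 0, "y": 0, "z": -45, "rx": 0, "ry": 0, "rz": 0, "fingers": 25}, {"x": 15, "y": 0, "z": -30, "rx": 0, "ry": 0, "rz": 0, "fingers": 25}, {"x": 35, "y": -3, "z": -15, "rx": 0, "ry": 0, "rz": 0, "fingers": 25}, {"x": 45, "y": -4, "z": 0, "rx": 0, "ry": 0, "rz": 0, "fingers": 25}, {"x": 45, "y": -4, "z": 0, "rx": 0, "ry": 0, "rz": 0, "fingers": 25}, {"x": 45, "y": -4, "z": 0, "rx": 0, "ry": 0, "rz": 0, "fingers": 25}, {"x": 45, "y": -4, "z": 0, "rx": 0, "ry": 0, "rz": 0, "fingers": 25}, {"x": 40, "y": -3, "z": 0, "rx": 0, "ry": 0, "rz": 0, "fingers": 25}])

```text
time_s: 34.95
position: [0.4999, 0.2713, 0.3712]
ee_rot: [-2.221, -2.222, 0.0]
ft_force: [0.2, -0.2, -0.5]
gripper_width: 0.0301
```

Call:
carry_out(motion=[{"x": 30, "y": 0, "z": 0, "rx": 0, "ry": 0, "rz": 0, "fingers": 25}, {"x": 18, "y": 0, "z": 0, "rx": 0, "ry": 0, "rz": 0, "fingers": 25}, {"x": 0, "y": 0, "z": 0, "rx": 0, "ry": 0, "rz": 0, "fingers": 25}, {"x": 0, "y": 0, "z": 0, "rx": 0, "ry": 0, "rz": 0, "fingers": 25}, {"x": 0, "y": 0, "z": 0, "rx": 0, "ry": 0, "rz": 0, "fingers": 25}, {"x": 0, "y": 0, "z": 0, "rx": 0, "ry": 0, "rz": 0, "fingers": 25}])

```text
time_s: 35.55
position: [0.5012, 0.3161, 0.371]
ee_rot: [2.223, 2.219, -0.001]
ft_force: [-0.2, -0.1, -0.9]
gripper_width: 0.0301
```

```bash
python3 - <<'E'
from h import *
goto(.5013,.3173,.2747,90)
s=shot('side');crop(s,240,150,160,120,"c22",5)
E
```

```text
t 35.5 pos [0.5012 0.3161 0.371 ] psi 89.89 tilt 0.02 zaxis [-2.e-04 -3.e-04 -1.e+00] f [-0.2 -0.1 -0.9] w 0.0301
shift tool mm [ 1.2  0.1 96.3] rz -0.11
```

View pics/c22.png

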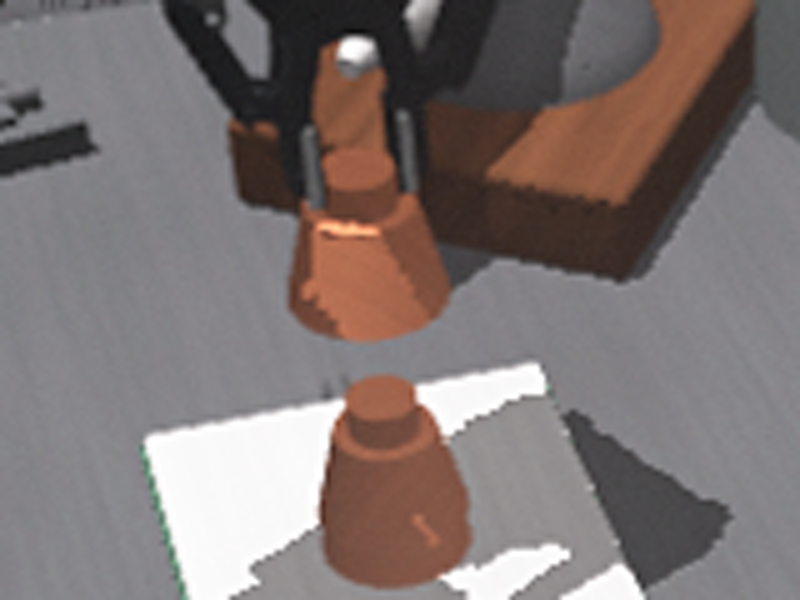

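Call:
carry_out(motion=[{"x": 0, "y": 0, "z": 15, "rx": 0, "ry": 0, "rz": 0, "fingers": 25}, {"x": 0, "y": 0, "z": 20, "rx": 0, "ry": 0, "rz": 0, "fingers": 25}, {"x": 0, "y": 0, "z": 20, "rx": 0, "ry": 0, "rz": 0, "fingers": 25}, {"x": 0, "y": 0, "z": 10, "rx": 0, "ry": 0, "rz": 0, "fingers": 25}, {"x": 0, "y": 0, "z": 8, "rx": 0, "ry": 0, "rz": 0, "fingers": 25}, {"x": 0, "y": 0, "z": 8, "rx": 0, "ry": 0, "rz": 0, "fingers": 25}, {"x": 0, "y": 0, "z": 6, "rx": 0, "ry": 0, "rz": 0, "fingers": 25}, {"x": 0, "y": 0, "z": 4, "rx": 0, "ry": 0, "rz": 0, "fingers": 25}, {"x": 0, "y": 0, "z": 0, "rx": 0, "ry": 0, "rz": 0, "fingers": 25}, {"x": 0, "y": 0, "z": 0, "rx": 0, "ry": 0, "rz": 0, "fingers": 25}])

```text
time_s: 36.6
position: [0.5011, 0.3174, 0.2805]
ee_rot: [2.221, 2.221, 0.001]
ft_force: [0.5, -0.5, -1.7]
gripper_width: 0.0303
```

Call:
carry_out(motion=[{"x": 0, "y": 0, "z": 2, "rx": 0, "ry": 0, "rz": 0, "fingers": 25}, {"x": 0, "y": 0, "z": 1, "rx": 0, "ry": 0, "rz": 0, "fingers": 25}, {"x": 0, "y": 0, "z": 1, "rx": 0, "ry": 0, "rz": 0, "fingers": 25}, {"x": 0, "y": 0, "z": 0, "rx": 0, "ry": 0, "rz": 0, "fingers": 25}])

```text
time_s: 37.0
position: [0.5008, 0.3173, 0.2758]
ee_rot: [-2.222, -2.221, 0.0]
ft_force: [0.6, 0.0, -1.0]
gripper_width: 0.0301
```

Call:
carry_out(motion=[{"x": 0, "y": 0, "z": 0.8, "rx": 0, "ry": 0, "rz": 0, "fingers": 25}, {"x": 0, "y": 0, "z": 0.7, "rx": 0, "ry": 0, "rz": 0, "fingers": 25}, {"x": 0, "y": 0, "z": 0, "rx": 0, "ry": 0, "rz": 0, "fingers": 25}, {"x": 0, "y": 0, "z": 0, "rx": 0, "ry": 0, "rz": 0, "fingers": 25}])

```text
time_s: 37.4
position: [0.501, 0.3173, 0.2748]
ee_rot: [2.222, 2.221, 0.001]
ft_force: [0.1, -0.1, 1.3]
gripper_width: 0.0297
```

Call:
carry_out(motion=[{"x": 0, "y": 0, "z": 0, "rx": 0, "ry": 0, "rz": 0, "fingers": 45}, {"x": 0, "y": 0, "z": 0, "rx": 0, "ry": 0, "rz": 0, "fingers": 60}, {"x": 0, "y": 0, "z": 0, "rx": 0, "ry": 0, "rz": 0, "fingers": 60}, {"x": 0, "y": 0, "z": 0, "rx": 0, "ry": 0, "rz": 0, "fingers": 60}, {"x": 0, "y": 0, "z": -15, "rx": 0, "ry": 0, "rz": 0, "fingers": 60}, {"x": 0, "y": 0, "z": -40, "rx": 0, "ry": 0, "rz": 0, "fingers": 60}, {"x": 0, "y": 0, "z": -45, "rx": 0, "ry": 0, "rz": 0, "fingers": 60}, {"x": 0, "y": 0, "z": -10, "rx": 0, "ry": 0, "rz": 0, "fingers": 60}, {"x": 0, "y": 0, "z": 0, "rx": 0, "ry": 0, "rz": 0, "fingers": 60}])

```text
time_s: 38.3
position: [0.5015, 0.3176, 0.3892]
ee_rot: [2.22, 2.219, 0.011]
ft_force: [-0.1, -0.7, -0.2]
gripper_width: 0.0599
```

```bash
python3 - <<'E'
from h import *
s=shot('side');crop(s,240,160,160,120,"c23",5)
b=beakers(shot("top"))
goto(b[0][0][0],b[0][0][1],.2215,90)
E
```

```text
px [319. 226.] size [24.8 25.3] [17.7 18.4] mouth [ 0.6302 -0.0061] shoulder [ 0.6301 -0.0059]
px [188. 274.] size [25.8 28.8] [ 7.6 13.3] mouth [0.5027 0.3271] shoulder [0.5026 0.317 ]
t 38.4 pos [0.5006 0.3172 0.3841] psi 89.99 tilt 0.04 zaxis [-6.e-04 -3.e-04 -1.e+00] f [-0.3 -0.4 -0.2] w 0.0600
shift tool mm [-323.2  129.7  162.6] rz -0.01
```

View pics/c23.png

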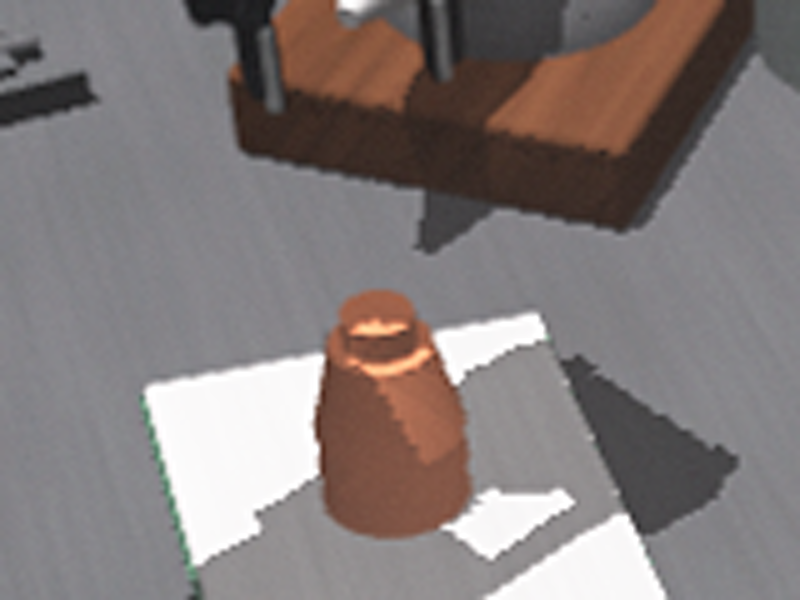

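Call:
carry_out(motion=[{"x": -25, "y": 10, "z": 0, "rx": 0, "ry": 0, "rz": 0, "fingers": 60}, {"x": -40, "y": 16, "z": 0, "rx": 0, "ry": 0, "rz": 0, "fingers": 60}, {"x": -40, "y": 16, "z": 0, "rx": 0, "ry": 0, "rz": 0, "fingers": 60}, {"x": -40, "y": 16, "z": 0, "rx": 0, "ry": 0, "rz": 0, "fingers": 60}, {"x": -40, "y": 16, "z": 0, "rx": 0, "ry": 0, "rz": 0, "fingers": 60}, {"x": -40, "y": 16, "z": 0, "rx": 0, "ry": 0, "rz": 0, "fingers": 60}, {"x": -40, "y": 16, "z": 10, "rx": 0, "ry": 0, "rz": 0, "fingers": 60}, {"x": -38, "y": 16, "z": 20, "rx": 0, "ry": 0, "rz": 0, "fingers": 60}, {"x": -20, "y": 8, "z": 40, "rx": 0, "ry": 0, "rz": 0, "fingers": 60}, {"x": 0, "y": 0, "z": 40, "rx": 0, "ry": 0, "rz": 0, "fingers": 60}])

```text
time_s: 39.4
position: [0.631, -0.0087, 0.2717]
ee_rot: [-2.226, -2.217, 0.002]
ft_force: [-0.7, 0.5, 0.2]
gripper_width: 0.0599
```

Call:
carry_out(motion=[{"x": 0, "y": 0, "z": 10, "rx": 0, "ry": 0, "rz": 0, "fingers": 60}, {"x": 0, "y": 0, "z": 0, "rx": 0, "ry": 0, "rz": 0, "fingers": 60}, {"x": 0, "y": 0, "z": 0, "rx": 0, "ry": 0, "rz": 0, "fingers": 60}, {"x": 0, "y": 0, "z": 0, "rx": 0, "ry": 0, "rz": 0, "fingers": 60}])

```text
time_s: 39.8
position: [0.6317, -0.0052, 0.2673]
ee_rot: [2.218, 2.22, 0.004]
ft_force: [0.4, 1.5, 0.2]
gripper_width: 0.0601
```

```bash
python3 - <<'E'
from h import *
goto(.6302,-.006,.2215,90)
E
```

```text
t 39.8 pos [ 0.6317 -0.0052  0.2673] psi 90.04 tilt 0.25 zaxis [ 4.3e-03 -5.0e-04 -1.0e+00] f [0.4 1.5 0.2] w 0.0601
shift tool mm [-0.8 -1.7 45.8] rz 0.04
```

Call:
carry_out(motion=[{"x": -0.5, "y": -1.5, "z": 15, "rx": 0, "ry": 0, "rz": 0, "fingers": 60}, {"x": 0, "y": 0, "z": 18, "rx": 0, "ry": 0, "rz": 0, "fingers": 60}, {"x": 0, "y": 0, "z": 10, "rx": 0, "ry": 0, "rz": 0, "fingers": 60}, {"x": 0, "y": 0, "z": 2, "rx": 0, "ry": 0, "rz": 0, "fingers": 60}, {"x": 0, "y": 0, "z": 0, "rx": 0, "ry": 0, "rz": 0, "fingers": 60}, {"x": 0, "y": 0, "z": 0, "rx": 0, "ry": 0, "rz": 0, "fingers": 25}, {"x": 0, "y": 0, "z": 0, "rx": 0, "ry": 0, "rz": 0, "fingers": 25}, {"x": 0, "y": 0, "z": 0, "rx": 0, "ry": 0, "rz": 0, "fingers": 25}, {"x": 0, "y": 0, "z": 0, "rx": 0, "ry": 0, "rz": 0, "fingers": 25}, {"x": 0, "y": 0, "z": 0, "rx": 0, "ry": 0, "rz": 0, "fingers": 25}])

```text
time_s: 40.8
position: [0.6297, -0.0063, 0.2204]
ee_rot: [2.221, 2.22, 0.002]
ft_force: [-0.5, -0.7, 3.8]
gripper_width: 0.0301
```

```bash
python3 - <<'E'
from h import *
goto(.5011,.3173,.39,90)
s=shot('side');crop(s,330,250,160,120,"c24",5)
E
```

```text
t 40.8 pos [ 0.6297 -0.0063  0.2204] psi 89.99 tilt 0.10 zaxis [ 1.7e-03 -2.0e-04 -1.0e+00] f [-0.5 -0.7  3.8] w 0.0301
shift tool mm [ 323.5 -128.4 -169.9] rz -0.01
```

View pics/c24.png

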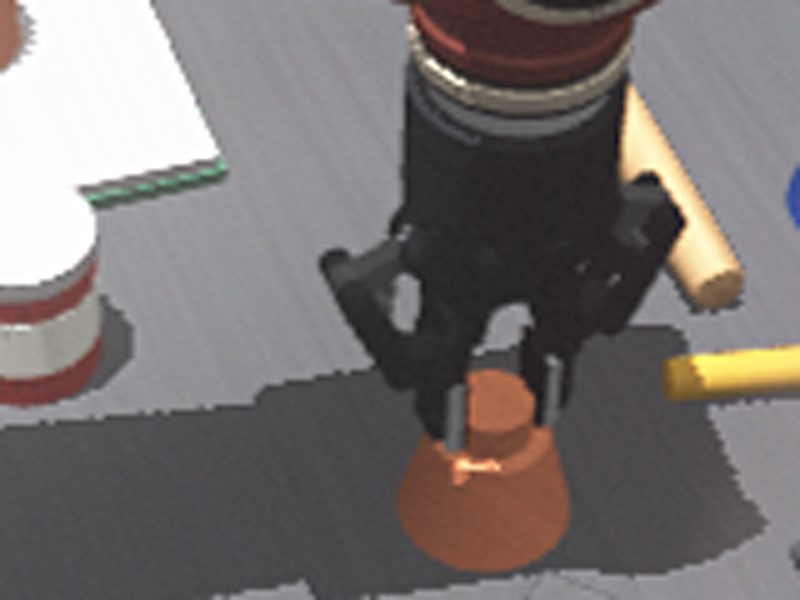

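Call:
carry_out(motion=[{"x": 0, "y": 0, "z": -15, "rx": 0, "ry": 0, "rz": 0, "fingers": 25}, {"x": 0, "y": 0, "z": -45, "rx": 0, "ry": 0, "rz": 0, "fingers": 25}, {"x": 0, "y": 0, "z": -45, "rx": 0, "ry": 0, "rz": 0, "fingers": 25}, {"x": 10, "y": -5, "z": -40, "rx": 0, "ry": 0, "rz": 0, "fingers": 25}, {"x": 30, "y": -15, "z": -25, "rx": 0, "ry": 0, "rz": 0, "fingers": 25}, {"x": 40, "y": -16, "z": 0, "rx": 0, "ry": 0, "rz": 0, "fingers": 25}, {"x": 40, "y": -16, "z": 0, "rx": 0, "ry": 0, "rz": 0, "fingers": 25}, {"x": 40, "y": -16, "z": 0, "rx": 0, "ry": 0, "rz": 0, "fingers": 25}, {"x": 40, "y": -16, "z": 0, "rx": 0, "ry": 0, "rz": 0, "fingers": 25}, {"x": 40, "y": -16, "z": 0, "rx": 0, "ry": 0, "rz": 0, "fingers": 25}])

```text
time_s: 41.85
position: [0.5281, 0.2352, 0.3897]
ee_rot: [-2.222, -2.221, 0.001]
ft_force: [0.9, 0.5, -1.5]
gripper_width: 0.0301
```

Call:
carry_out(motion=[{"x": 40, "y": -14, "z": 0, "rx": 0, "ry": 0, "rz": 0, "fingers": 25}, {"x": 28, "y": -10, "z": 0, "rx": 0, "ry": 0, "rz": 0, "fingers": 25}, {"x": 15.5, "y": -4.5, "z": 0, "rx": 0, "ry": 0, "rz": 0, "fingers": 25}, {"x": 0, "y": 0, "z": 0, "rx": 0, "ry": 0, "rz": 0, "fingers": 25}, {"x": 0, "y": 0, "z": 0, "rx": 0, "ry": 0, "rz": 0, "fingers": 25}, {"x": 0, "y": 0, "z": 0, "rx": 0, "ry": 0, "rz": 0, "fingers": 25}, {"x": 0, "y": 0, "z": 0, "rx": 0, "ry": 0, "rz": 0, "fingers": 25}])

```text
time_s: 42.55
position: [0.5015, 0.3162, 0.3895]
ee_rot: [2.224, 2.219, -0.0]
ft_force: [-0.8, 0.2, -1.5]
gripper_width: 0.0298
```

```bash
python3 - <<'E'
from h import *
goto(.5011,.3173,.2924,90)
s=shot('side');crop(s,240,150,160,120,"c25",5)
E
```

```text
t 42.5 pos [0.5015 0.3162 0.3895] psi 89.88 tilt 0.02 zaxis [-1.e-04 -4.e-04 -1.e+00] f [-0.8  0.2 -1.5] w 0.0298
shift tool mm [ 1.1 -0.3 97.1] rz -0.12
```

View pics/c25.png

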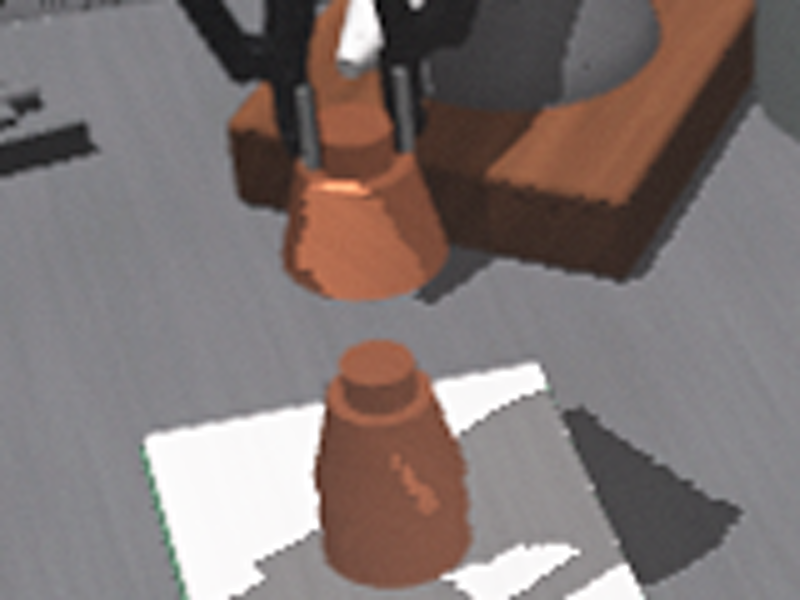

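Call:
carry_out(motion=[{"x": 0, "y": 0, "z": 15, "rx": 0, "ry": 0, "rz": 0, "fingers": 25}, {"x": 0, "y": 0, "z": 20, "rx": 0, "ry": 0, "rz": 0, "fingers": 25}, {"x": 0, "y": 0, "z": 20, "rx": 0, "ry": 0, "rz": 0, "fingers": 25}, {"x": 0, "y": 0, "z": 10, "rx": 0, "ry": 0, "rz": 0, "fingers": 25}, {"x": 0, "y": 0, "z": 8, "rx": 0, "ry": 0, "rz": 0, "fingers": 25}, {"x": 0, "y": 0, "z": 8, "rx": 0, "ry": 0, "rz": 0, "fingers": 25}, {"x": 0, "y": 0, "z": 6, "rx": 0, "ry": 0, "rz": 0, "fingers": 25}, {"x": 0, "y": 0, "z": 4, "rx": 0, "ry": 0, "rz": 0, "fingers": 25}, {"x": 0, "y": 0, "z": 0, "rx": 0, "ry": 0, "rz": 0, "fingers": 25}, {"x": 0, "y": 0, "z": 0, "rx": 0, "ry": 0, "rz": 0, "fingers": 25}])

```text
time_s: 43.6
position: [0.501, 0.3174, 0.299]
ee_rot: [2.221, 2.221, 0.001]
ft_force: [0.7, 0.1, -1.7]
gripper_width: 0.0302
```

Call:
carry_out(motion=[{"x": 0, "y": 0, "z": 2, "rx": 0, "ry": 0, "rz": 0, "fingers": 25}, {"x": 0, "y": 0, "z": 2, "rx": 0, "ry": 0, "rz": 0, "fingers": 25}, {"x": 0, "y": 0, "z": 1, "rx": 0, "ry": 0, "rz": 0, "fingers": 25}, {"x": 0, "y": 0, "z": 0.5, "rx": 0, "ry": 0, "rz": 0, "fingers": 25}, {"x": 0, "y": 0, "z": 0, "rx": 0, "ry": 0, "rz": 0, "fingers": 25}])

```text
time_s: 44.1
position: [0.5009, 0.3173, 0.2929]
ee_rot: [-2.222, -2.221, 0.0]
ft_force: [0.7, 1.0, -2.4]
gripper_width: 0.0305
```

Call:
carry_out(motion=[{"x": 0, "y": 0, "z": 0.5, "rx": 0, "ry": 0, "rz": 0, "fingers": 25}, {"x": 0, "y": 0, "z": 0.5, "rx": 0, "ry": 0, "rz": 0, "fingers": 25}, {"x": 0, "y": 0, "z": 0, "rx": 0, "ry": 0, "rz": 0, "fingers": 25}, {"x": 0, "y": 0, "z": 0, "rx": 0, "ry": 0, "rz": 0, "fingers": 25}])

```text
time_s: 44.5
position: [0.5011, 0.3174, 0.2924]
ee_rot: [2.222, 2.221, 0.001]
ft_force: [1.2, 1.5, 1.0]
gripper_width: 0.0301
```

Call:
carry_out(motion=[{"x": 0, "y": 0, "z": 0, "rx": 0, "ry": 0, "rz": 0, "fingers": 45}, {"x": 0, "y": 0, "z": 0, "rx": 0, "ry": 0, "rz": 0, "fingers": 60}, {"x": 0, "y": 0, "z": 0, "rx": 0, "ry": 0, "rz": 0, "fingers": 60}, {"x": 0, "y": 0, "z": 0, "rx": 0, "ry": 0, "rz": 0, "fingers": 60}, {"x": 0, "y": 0, "z": -15, "rx": 0, "ry": 0, "rz": 0, "fingers": 60}, {"x": 0, "y": 0, "z": -40, "rx": 0, "ry": 0, "rz": 0, "fingers": 60}, {"x": 0, "y": 0, "z": -50, "rx": 0, "ry": 0, "rz": 0, "fingers": 60}, {"x": 0, "y": 0, "z": -40, "rx": 0, "ry": 0, "rz": 0, "fingers": 60}, {"x": 0, "y": 0, "z": -15, "rx": 0, "ry": 0, "rz": 0, "fingers": 60}, {"x": 0, "y": 0, "z": 0, "rx": 0, "ry": 0, "rz": 0, "fingers": 60}])

```text
time_s: 45.5
position: [0.5012, 0.3175, 0.4566]
ee_rot: [2.22, 2.219, 0.011]
ft_force: [0.7, 0.1, -0.1]
gripper_width: 0.0602
```

```bash
python3 - <<'E'
from h import *
s=shot('side','s26');crop(s,240,160,160,120,"c26",5);t=shot("top","t26");crop(t,192,275,100,100,"c27",5)
crop(t,445,275,100,80,"c28",6)
goto(.505,-.312,.44,102)
E
```

```text
t 45.6 pos [0.5007 0.3172 0.4508] psi 89.99 tilt 0.09 zaxis [-1.4e-03 -7.0e-04 -1.0e+00] f [-0.8  0.5 -1.2] w 0.0600
shift tool mm [-629.2    4.5   11.3] rz -12.01
```

View pics/c26.png

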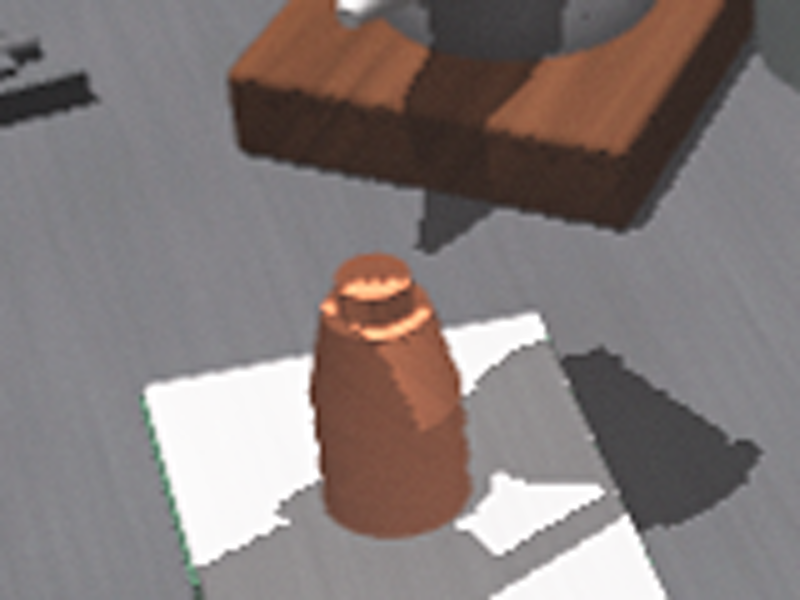

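View pics/c27.png

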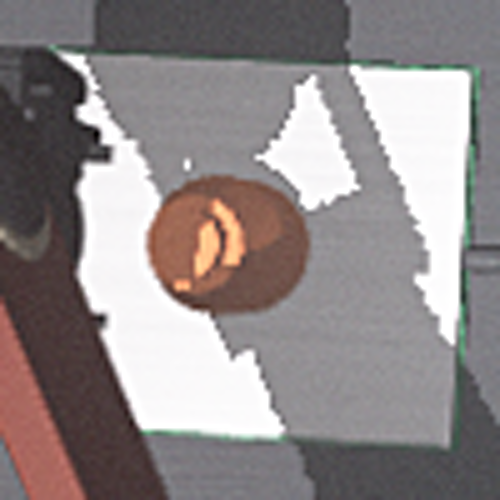

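View pics/c28.png

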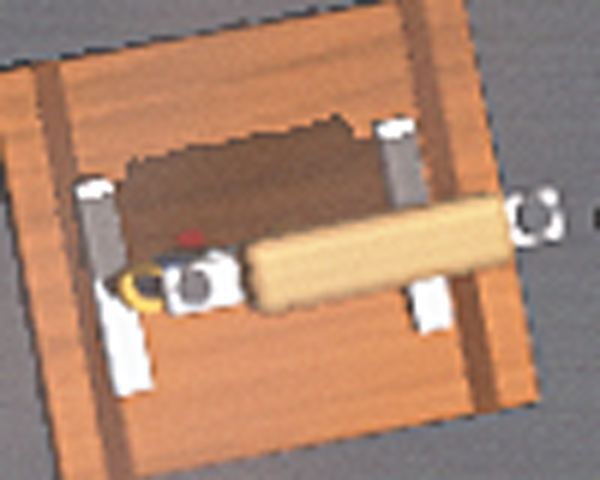

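Call:
carry_out(motion=[{"x": -20, "y": 0, "z": 0, "rx": 0, "ry": 0, "rz": 0, "fingers": 60}, {"x": -40, "y": 0, "z": 0, "rx": 0, "ry": 0, "rz": 0, "fingers": 60}, {"x": -45, "y": 0, "z": 0, "rx": 0, "ry": 0, "rz": 0, "fingers": 60}, {"x": -45, "y": 0, "z": 0, "rx": 0, "ry": 0, "rz": 0, "fingers": 60}, {"x": -45, "y": 0, "z": 0, "rx": 0, "ry": 0, "rz": 0, "fingers": 60}, {"x": -45, "y": 0, "z": 0, "rx": 0, "ry": 0, "rz": 0, "fingers": 60}, {"x": -45, "y": 0, "z": 0, "rx": 0, "ry": 0, "rz": 0, "fingers": 60}, {"x": -45, "y": 0, "z": 0, "rx": 0, "ry": 0, "rz": 0, "fingers": 60}, {"x": -45, "y": 0, "z": 0, "rx": 0, "ry": 0, "rz": 0, "fingers": 60}, {"x": -45, "y": 0, "z": 0, "rx": 0, "ry": 0, "rz": 0, "fingers": 60}])

```text
time_s: 46.6
position: [0.5001, -0.1044, 0.4485]
ee_rot: [-2.218, -2.218, 0.003]
ft_force: [-0.5, -0.7, -0.7]
gripper_width: 0.0598
```

Call:
carry_out(motion=[{"x": -45, "y": 2, "z": 0, "rx": 0, "ry": 0, "rz": 0, "fingers": 60}, {"x": -45, "y": 2, "z": 0, "rx": 0, "ry": 0, "rz": 0, "fingers": 60}, {"x": -45, "y": 0, "z": 0, "rx": 0, "ry": 0, "rz": 0, "fingers": 60}, {"x": -40, "y": 0, "z": 0, "rx": 0, "ry": 0, "rz": 0, "fingers": 60}, {"x": -24, "y": 0, "z": 0, "rx": 0, "ry": 0, "rz": 0, "fingers": 60}, {"x": -10, "y": 0, "z": 0, "rx": 0, "ry": 0, "rz": -6, "fingers": 60}, {"x": 0, "y": 0, "z": 20, "rx": 0, "ry": 0, "rz": -6, "fingers": 60}, {"x": 0, "y": 0, "z": 20, "rx": 0, "ry": 0, "rz": 0, "fingers": 60}, {"x": 0, "y": 0, "z": 0, "rx": 0, "ry": 0, "rz": 0, "fingers": 60}, {"x": 0, "y": 0, "z": 0, "rx": 0, "ry": 0, "rz": 0, "fingers": 60}])

```text
time_s: 47.6
position: [0.5044, -0.3114, 0.4094]
ee_rot: [-1.974, -2.437, 0.0]
ft_force: [0.8, -0.1, 0.9]
gripper_width: 0.06
```

```bash
python3 - <<'E'
from h import *
goto(.505,-.312,.3604,102)
E
```

```text
t 47.6 pos [ 0.5044 -0.3114  0.4094] psi 101.98 tilt 0.28 zaxis [-0.0038  0.003  -1.    ] f [ 0.8 -0.1  0.9] w 0.0600
shift tool mm [-0.9  0.6 49. ] rz -0.02
```

Call:
carry_out(motion=[{"x": 0, "y": 0, "z": 15, "rx": 0, "ry": 0, "rz": 0, "fingers": 60}, {"x": 0, "y": 0, "z": 20, "rx": 0, "ry": 0, "rz": 0, "fingers": 60}, {"x": 0, "y": 0, "z": 11, "rx": 0, "ry": 0, "rz": 0, "fingers": 60}, {"x": 0, "y": 0, "z": 2, "rx": 0, "ry": 0, "rz": 0, "fingers": 60}, {"x": 0, "y": 0, "z": 0, "rx": 0, "ry": 0, "rz": 0, "fingers": 60}, {"x": 0, "y": 0, "z": 0, "rx": 0, "ry": 0, "rz": 0, "fingers": 40}, {"x": 0, "y": 0, "z": 0, "rx": 0, "ry": 0, "rz": 0, "fingers": 20}, {"x": 0, "y": 0, "z": 0, "rx": 0, "ry": 0, "rz": 0, "fingers": 20}, {"x": 0, "y": 0, "z": 0, "rx": 0, "ry": 0, "rz": 0, "fingers": 20}, {"x": 0, "y": 0, "z": 0, "rx": 0, "ry": 0, "rz": 0, "fingers": 20}], force=90)

```text
time_s: 48.6
position: [0.5051, -0.3118, 0.3656]
ee_rot: [1.976, 2.439, 0.0]
ft_force: [-1.5, 1.3, 5.1]
gripper_width: 0.0256
```

Call:
carry_out(motion=[{"x": 0, "y": 0, "z": 0, "rx": 0, "ry": 0, "rz": 0, "fingers": 45}, {"x": 0, "y": 0, "z": 0, "rx": 0, "ry": 0, "rz": 0, "fingers": 45}, {"x": 0, "y": 0, "z": 3, "rx": 0, "ry": 0, "rz": 0, "fingers": 45}, {"x": 0, "y": 0, "z": 2, "rx": 0, "ry": 0, "rz": 0, "fingers": 45}, {"x": 0, "y": 0, "z": 0, "rx": 0, "ry": 0, "rz": 0, "fingers": 45}, {"x": 0, "y": 0, "z": 0, "rx": 0, "ry": 0, "rz": 0, "fingers": 20}, {"x": 0, "y": 0, "z": 0, "rx": 0, "ry": 0, "rz": 0, "fingers": 20}, {"x": 0, "y": 0, "z": 0, "rx": 0, "ry": 0, "rz": 0, "fingers": 20}, {"x": 0, "y": 0, "z": 0, "rx": 0, "ry": 0, "rz": 0, "fingers": 20}])

```text
time_s: 49.5
position: [0.5049, -0.3116, 0.3592]
ee_rot: [1.977, 2.441, 0.001]
ft_force: [2.0, 0.1, -0.0]
gripper_width: 0.0263
```

Call:
carry_out(motion=[{"x": 0, "y": 0, "z": -5, "rx": 0, "ry": 0, "rz": 0, "fingers": 20}, {"x": 0, "y": 0, "z": -15, "rx": 0, "ry": 0, "rz": 0, "fingers": 20}, {"x": 0, "y": 0, "z": -25, "rx": 0, "ry": 0, "rz": 0, "fingers": 20}, {"x": 0, "y": 0, "z": -30, "rx": 0, "ry": 0, "rz": 0, "fingers": 20}, {"x": 0, "y": 0, "z": -30, "rx": 0, "ry": 0, "rz": 0, "fingers": 20}, {"x": 0, "y": 0, "z": -30, "rx": 0, "ry": 0, "rz": 0, "fingers": 20}, {"x": 0, "y": 0, "z": -15, "rx": 0, "ry": 0, "rz": 0, "fingers": 20}, {"x": 0, "y": 0, "z": -5, "rx": 0, "ry": 0, "rz": 6, "fingers": 20}, {"x": 0, "y": 0, "z": 0, "rx": 0, "ry": 0, "rz": 6, "fingers": 20}, {"x": 0, "y": 0, "z": 0, "rx": 0, "ry": 0, "rz": 0, "fingers": 20}])

```text
time_s: 50.5
position: [0.5046, -0.3117, 0.5128]
ee_rot: [-2.22, -2.22, 0.001]
ft_force: [0.2, 0.5, -9.7]
gripper_width: 0.026
```

```bash
python3 - <<'E'
from h import *
goto(.5014,.3164,.51,90)
s=shot('side','s29');t=shot('top','t29');crop(t,192,275,100,100,"c29",5)
E
```

```text
t 50.5 pos [ 0.5046 -0.3117  0.5128] psi 89.99 tilt 0.14 zaxis [-0.002   0.0014 -1.    ] f [ 0.2  0.5 -9.7] w 0.0260
shift tool mm [628.1  -3.3   3.7] rz -0.01
```

View pics/s29.png

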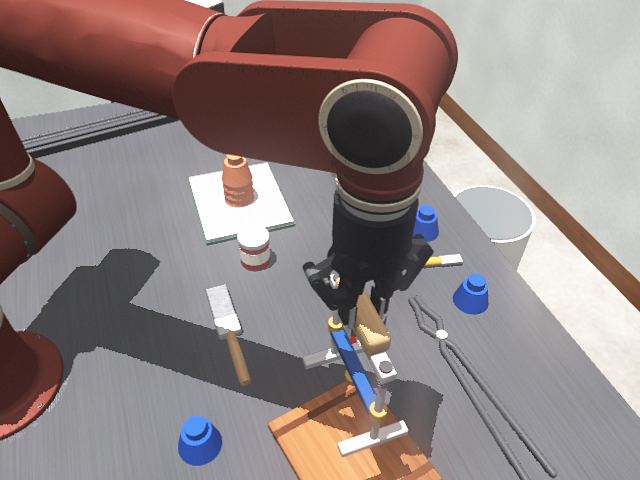

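View pics/c29.png

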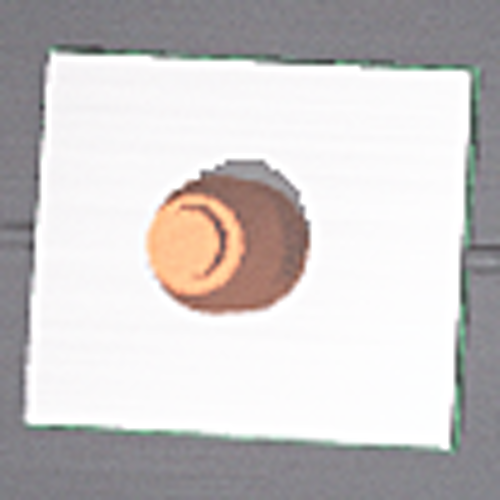

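```bash
python3 - <<'E'
from h import *
t=shot('top');b=beakers(t,.015+.057)
E
```

```text
px [185. 275.] size [21.4 30.3] [18.2 22.1] mouth [0.4975 0.317 ] shoulder [0.4998 0.3161]
```

Call:
carry_out(motion=[{"x": 15, "y": 0, "z": 0, "rx": 0, "ry": 0, "rz": 0, "fingers": 20}, {"x": 30, "y": 0, "z": 0, "rx": 0, "ry": 0, "rz": 0, "fingers": 20}, {"x": 40, "y": 0, "z": 0, "rx": 0, "ry": 0, "rz": 0, "fingers": 20}, {"x": 40, "y": 0, "z": 0, "rx": 0, "ry": 0, "rz": 0, "fingers": 20}, {"x": 40, "y": 0, "z": 0, "rx": 0, "ry": 0, "rz": 0, "fingers": 20}, {"x": 40, "y": 0, "z": 0, "rx": 0, "ry": 0, "rz": 0, "fingers": 20}, {"x": 40, "y": 0, "z": 0, "rx": 0, "ry": 0, "rz": 0, "fingers": 20}, {"x": 40, "y": 0, "z": 0, "rx": 0, "ry": 0, "rz": 0, "fingers": 20}, {"x": 40, "y": 0, "z": 0, "rx": 0, "ry": 0, "rz": 0, "fingers": 20}, {"x": 40, "y": 0, "z": 0, "rx": 0, "ry": 0, "rz": 0, "fingers": 20}])

```text
time_s: 51.65
position: [0.5039, 0.0555, 0.5139]
ee_rot: [-2.22, -2.223, -0.0]
ft_force: [0.1, -0.1, -8.6]
gripper_width: 0.026
```

Call:
carry_out(motion=[{"x": 40, "y": -1, "z": 0, "rx": 0, "ry": 0, "rz": 0, "fingers": 20}, {"x": 40, "y": -1, "z": 0, "rx": 0, "ry": 0, "rz": 0, "fingers": 20}, {"x": 40, "y": -1, "z": 0, "rx": 0, "ry": 0, "rz": 0, "fingers": 20}, {"x": 40, "y": 0, "z": 0, "rx": 0, "ry": 0, "rz": 0, "fingers": 20}, {"x": 40, "y": 0, "z": 0, "rx": 0, "ry": 0, "rz": 0, "fingers": 20}, {"x": 35, "y": 0, "z": 0, "rx": 0, "ry": 0, "rz": 0, "fingers": 20}, {"x": 20, "y": 0, "z": 0, "rx": 0, "ry": 0, "rz": 0, "fingers": 20}, {"x": 8, "y": 0, "z": 0, "rx": 0, "ry": 0, "rz": 0, "fingers": 20}, {"x": 0, "y": 0, "z": 0, "rx": 0, "ry": 0, "rz": 0, "fingers": 20}, {"x": 0, "y": 0, "z": 0, "rx": 0, "ry": 0, "rz": 0, "fingers": 20}])

```text
time_s: 52.65
position: [0.5018, 0.3157, 0.5138]
ee_rot: [2.221, 2.221, -0.002]
ft_force: [-0.8, -0.4, -9.6]
gripper_width: 0.0262
```

```bash
python3 - <<'E'
from h import *
goto(.5014,.3164,.3604,90)
s=shot('side','s30');crop(s,240,150,160,140,"c30",5)
E
```

```text
t 52.6 pos [0.5018 0.3157 0.5138] psi 89.98 tilt 0.07 zaxis [-5.0e-04 -1.2e-03 -1.0e+00] f [-0.8 -0.4 -9.6] w 0.0262
shift tool mm [  0.9  -0.3 153.4] rz -0.02
```

View pics/c30.png

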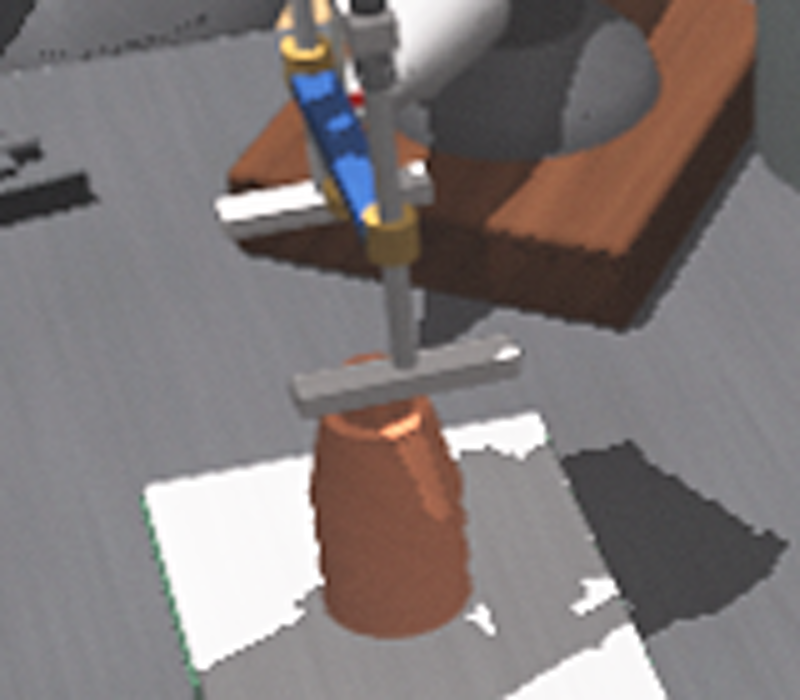

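Call:
carry_out(motion=[{"x": 0, "y": 0, "z": 10, "rx": 0, "ry": 0, "rz": 0, "fingers": 20}, {"x": 0, "y": 0, "z": 20, "rx": 0, "ry": 0, "rz": 0, "fingers": 20}, {"x": 0, "y": 0, "z": 20, "rx": 0, "ry": 0, "rz": 0, "fingers": 20}, {"x": 0, "y": 0, "z": 12, "rx": 0, "ry": 0, "rz": 0, "fingers": 20}, {"x": 0, "y": 0, "z": 6, "rx": 0, "ry": 0, "rz": 0, "fingers": 20}, {"x": 0, "y": 0, "z": 4, "rx": 0, "ry": 0, "rz": 0, "fingers": 20}, {"x": 0, "y": 0, "z": 4, "rx": 0, "ry": 0, "rz": 0, "fingers": 20}, {"x": 0, "y": 0, "z": 4, "rx": 0, "ry": 0, "rz": 0, "fingers": 20}, {"x": 0, "y": 0, "z": 4, "rx": 0, "ry": 0, "rz": 0, "fingers": 20}, {"x": 0, "y": 0, "z": 4, "rx": 0, "ry": 0, "rz": 0, "fingers": 20}])

```text
time_s: 53.7
position: [0.502, 0.3164, 0.4265]
ee_rot: [2.221, 2.221, 0.002]
ft_force: [-0.1, 0.0, -7.9]
gripper_width: 0.0258
```

```bash
python3 - <<'E'
from h import *
goto(.5014,.3164,.3598,90)
s=shot('side','s31');crop(s,240,150,160,140,"c31",5)
E
```

```text
t 53.7 pos [0.502  0.3164 0.4265] psi 89.99 tilt 0.08 zaxis [ 1.2e-03  6.0e-04 -1.0e+00] f [-0.1  0.  -7.9] w 0.0258
shift tool mm [-0.  -0.7 66.7] rz -0.01
```

View pics/c31.png

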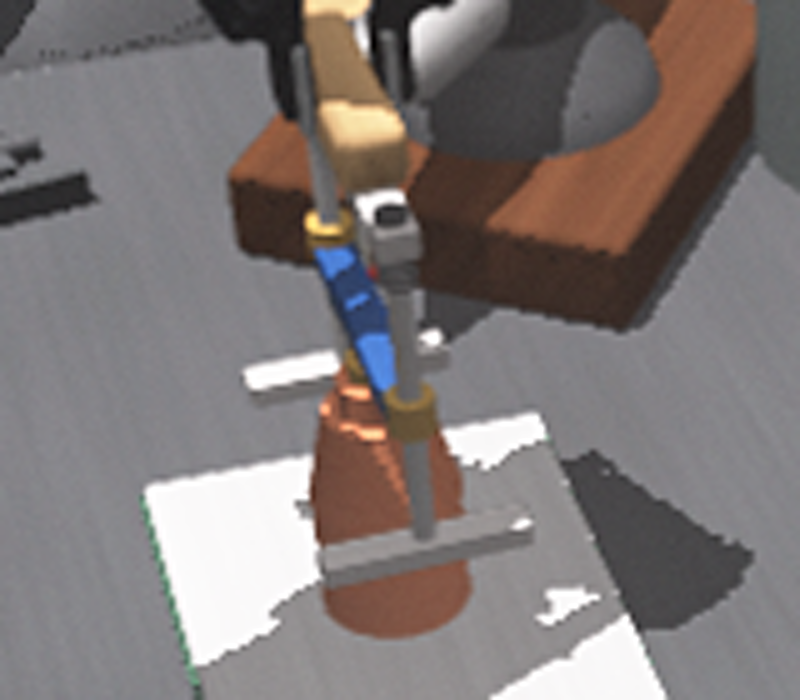

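Foot on the stack and centred. Continue.

Call:
carry_out(motion=[{"x": 0, "y": 0, "z": 6, "rx": 0, "ry": 0, "rz": 0, "fingers": 20}, {"x": 0, "y": 0, "z": 8, "rx": 0, "ry": 0, "rz": 0, "fingers": 20}, {"x": 0, "y": 0, "z": 8, "rx": 0, "ry": 0, "rz": 0, "fingers": 20}, {"x": 0, "y": 0, "z": 8, "rx": 0, "ry": 0, "rz": 0, "fingers": 20}, {"x": 0, "y": 0, "z": 8, "rx": 0, "ry": 0, "rz": 0, "fingers": 20}, {"x": 0, "y": 0, "z": 8, "rx": 0, "ry": 0, "rz": 0, "fingers": 20}, {"x": 0, "y": 0, "z": 6, "rx": 0, "ry": 0, "rz": 0, "fingers": 20}, {"x": 0, "y": 0, "z": 5, "rx": 0, "ry": 0, "rz": 0, "fingers": 20}, {"x": 0, "y": 0, "z": 3, "rx": 0, "ry": 0, "rz": 0, "fingers": 20}, {"x": 0, "y": 0, "z": 0, "rx": 0, "ry": 0, "rz": 0, "fingers": 20}])

```text
time_s: 54.75
position: [0.5019, 0.3163, 0.3655]
ee_rot: [-2.222, -2.221, 0.001]
ft_force: [0.8, 0.6, -6.5]
gripper_width: 0.0261
```

Call:
carry_out(motion=[{"x": 0, "y": 0, "z": 0, "rx": 0, "ry": 0, "rz": 0, "fingers": 20}, {"x": 0, "y": 0, "z": 0, "rx": 0, "ry": 0, "rz": 0, "fingers": 20}])

```text
time_s: 54.95
position: [0.502, 0.3164, 0.3665]
ee_rot: [2.222, 2.221, 0.001]
ft_force: [1.0, 0.3, -6.3]
gripper_width: 0.0259
```

Call:
carry_out(motion=[{"x": 0, "y": 0, "z": 2, "rx": 0, "ry": 0, "rz": 0, "fingers": 20}, {"x": 0, "y": 0, "z": 2, "rx": 0, "ry": 0, "rz": 0, "fingers": 20}, {"x": 0, "y": 0, "z": 1, "rx": 0, "ry": 0, "rz": 0, "fingers": 20}, {"x": 0, "y": 0, "z": 1, "rx": 0, "ry": 0, "rz": 0, "fingers": 20}, {"x": 0, "y": 0, "z": 0.5, "rx": 0, "ry": 0, "rz": 0, "fingers": 20}, {"x": 0, "y": 0, "z": 0, "rx": 0, "ry": 0, "rz": 0, "fingers": 20}, {"x": 0, "y": 0, "z": 0, "rx": 0, "ry": 0, "rz": 0, "fingers": 20}])

```text
time_s: 55.65
position: [0.5019, 0.3163, 0.3595]
ee_rot: [2.222, 2.221, -0.0]
ft_force: [1.3, 0.1, -6.8]
gripper_width: 0.026
```

Call:
carry_out(motion=[{"x": 0, "y": 0, "z": 0.5, "rx": 0, "ry": 0, "rz": 0, "fingers": 20}, {"x": 0, "y": 0, "z": 0.5, "rx": 0, "ry": 0, "rz": 0, "fingers": 20}, {"x": 0, "y": 0, "z": 0, "rx": 0, "ry": 0, "rz": 0, "fingers": 20}, {"x": 0, "y": 0, "z": 0, "rx": 0, "ry": 0, "rz": 0, "fingers": 20}])

```text
time_s: 56.05
position: [0.502, 0.3163, 0.3592]
ee_rot: [2.221, 2.221, 0.001]
ft_force: [0.9, 0.0, -2.5]
gripper_width: 0.0258
```

Skids bearing. Let go, wait, look.

Call:
carry_out(motion=[{"x": 0, "y": 0, "z": 0.3, "rx": 0, "ry": 0, "rz": 0, "fingers": 20}, {"x": 0, "y": 0, "z": 0, "rx": 0, "ry": 0, "rz": 0, "fingers": 20}, {"x": 0, "y": 0, "z": 0, "rx": 0, "ry": 0, "rz": 0, "fingers": 40}, {"x": 0, "y": 0, "z": 0, "rx": 0, "ry": 0, "rz": 0, "fingers": 40}, {"x": 0, "y": 0, "z": 0, "rx": 0, "ry": 0, "rz": 0, "fingers": 40}, {"x": 0, "y": 0, "z": 0, "rx": 0, "ry": 0, "rz": 0, "fingers": 40}, {"x": 0, "y": 0, "z": 0, "rx": 0, "ry": 0, "rz": 0, "fingers": 40}, {"x": 0, "y": 0, "z": 0, "rx": 0, "ry": 0, "rz": 0, "fingers": 40}, {"x": 0, "y": 0, "z": 0, "rx": 0, "ry": 0, "rz": 0, "fingers": 40}, {"x": 0, "y": 0, "z": 0, "rx": 0, "ry": 0, "rz": 0, "fingers": 40}])

```text
time_s: 57.05
position: [0.5019, 0.3163, 0.3582]
ee_rot: [-2.222, -2.221, 0.0]
ft_force: [0.8, -0.7, 0.2]
gripper_width: 0.0397
```

```bash
python3 - <<'E'
from h import *
goto(.5014,.3164,.3598,90)
s=shot('side','s32');crop(s,240,150,160,140,"c32",5)
E
```

```text
t 57.0 pos [0.5019 0.3163 0.3582] psi 89.99 tilt 0.00 zaxis [-1.e-04  0.e+00 -1.e+00] f [ 0.8 -0.7  0.2] w 0.0397
shift tool mm [ 0.1 -0.5 -1.6] rz -0.01
```

View pics/c32.png

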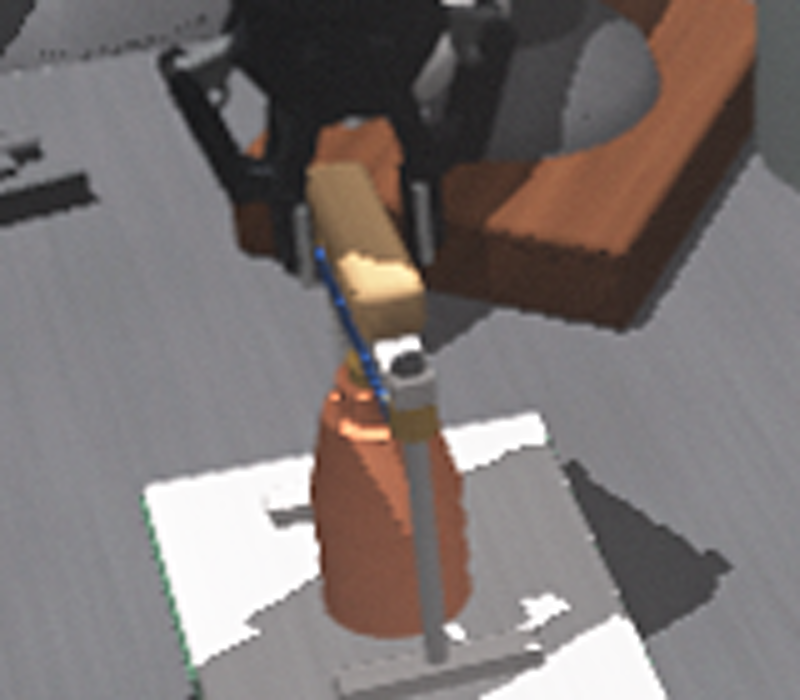

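Call:
carry_out(motion=[{"x": 0, "y": 0, "z": -1, "rx": 0, "ry": 0, "rz": 0, "fingers": 20}, {"x": 0, "y": 0, "z": 0, "rx": 0, "ry": 0, "rz": 0, "fingers": 20}, {"x": 0, "y": 0, "z": 0, "rx": 0, "ry": 0, "rz": 0, "fingers": 20}, {"x": 0, "y": 0, "z": 0, "rx": 0, "ry": 0, "rz": 0, "fingers": 20}, {"x": 0, "y": 0, "z": -5, "rx": 0, "ry": 0, "rz": 0, "fingers": 20}, {"x": 0, "y": 0, "z": -15, "rx": 0, "ry": 0, "rz": 0, "fingers": 20}, {"x": 0, "y": 0, "z": -25, "rx": 0, "ry": 0, "rz": 0, "fingers": 20}, {"x": 0, "y": 0, "z": -25, "rx": 0, "ry": 0, "rz": 0, "fingers": 20}, {"x": 0, "y": 0, "z": -25, "rx": 0, "ry": 0, "rz": 0, "fingers": 20}, {"x": 0, "y": 0, "z": -25, "rx": 0, "ry": 0, "rz": 0, "fingers": 20}])

```text
time_s: 58.1
position: [0.5013, 0.3162, 0.4787]
ee_rot: [-2.22, -2.22, 0.007]
ft_force: [1.1, -0.7, -9.6]
gripper_width: 0.0259
```

Call:
carry_out(motion=[{"x": 0, "y": 0, "z": -25, "rx": 0, "ry": 0, "rz": 0, "fingers": 20}, {"x": 0, "y": 0, "z": -10, "rx": 0, "ry": 0, "rz": 0, "fingers": 20}, {"x": 0, "y": 0, "z": 0, "rx": 0, "ry": 0, "rz": 0, "fingers": 20}, {"x": 0, "y": 0, "z": 0, "rx": 0, "ry": 0, "rz": 0, "fingers": 20}])

```text
time_s: 58.5
position: [0.5017, 0.3162, 0.5122]
ee_rot: [-2.221, -2.22, 0.005]
ft_force: [-0.5, 0.0, -9.0]
gripper_width: 0.026
```

```bash
python3 - <<'E'
from h import *
goto(.506,-.312,.3598,102)
s=shot('side','s33');crop(s,240,150,160,140,"c33",5)
E
```

```text
t 58.5 pos [0.5017 0.3162 0.5122] psi 89.99 tilt 0.20 zaxis [-0.0032 -0.0015 -1.    ] f [-0.5  0.  -9. ] w 0.0260
shift tool mm [-628.     4.9  153.3] rz -12.01
```

View pics/c33.png

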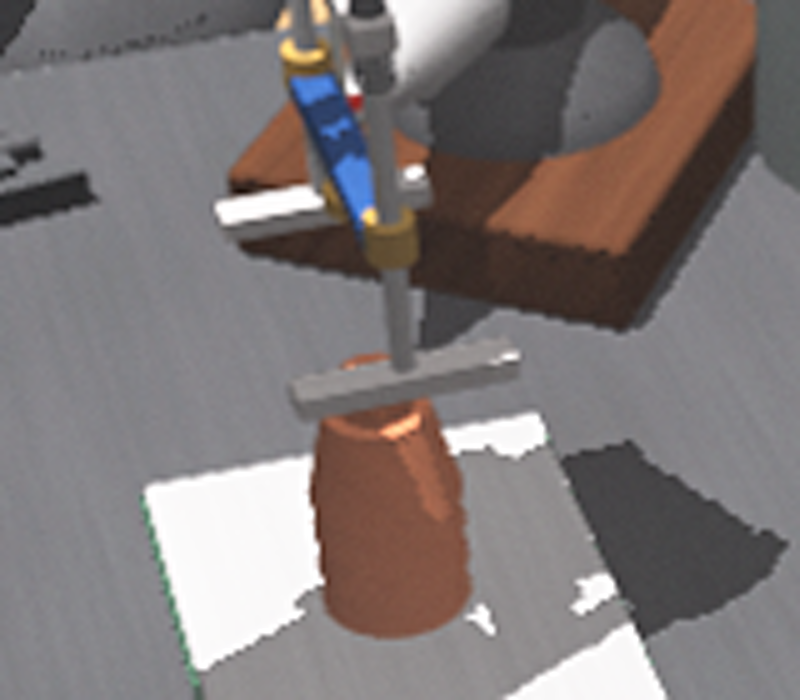

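Call:
carry_out(motion=[{"x": -15, "y": 0, "z": 0, "rx": 0, "ry": 0, "rz": 0, "fingers": 20}, {"x": -30, "y": 0, "z": 0, "rx": 0, "ry": 0, "rz": 0, "fingers": 20}, {"x": -40, "y": 0, "z": 0, "rx": 0, "ry": 0, "rz": 0, "fingers": 20}, {"x": -40, "y": 0, "z": 0, "rx": 0, "ry": 0, "rz": 0, "fingers": 20}, {"x": -40, "y": 0, "z": 0, "rx": 0, "ry": 0, "rz": 0, "fingers": 20}, {"x": -40, "y": 0, "z": 0, "rx": 0, "ry": 0, "rz": 0, "fingers": 20}, {"x": -40, "y": 0, "z": 0, "rx": 0, "ry": 0, "rz": 0, "fingers": 20}, {"x": -40, "y": 0, "z": 0, "rx": 0, "ry": 0, "rz": 0, "fingers": 20}, {"x": -40, "y": 0, "z": 0, "rx": 0, "ry": 0, "rz": 0, "fingers": 20}, {"x": -40, "y": 0, "z": 0, "rx": 0, "ry": 0, "rz": 0, "fingers": 20}])

```text
time_s: 59.55
position: [0.5009, -0.0508, 0.5127]
ee_rot: [-2.221, -2.22, 0.002]
ft_force: [1.0, -0.2, -9.1]
gripper_width: 0.0263
```

Call:
carry_out(motion=[{"x": -40, "y": 2, "z": 0, "rx": 0, "ry": 0, "rz": 0, "fingers": 20}, {"x": -40, "y": 2, "z": 0, "rx": 0, "ry": 0, "rz": 0, "fingers": 20}, {"x": -40, "y": 1, "z": 0, "rx": 0, "ry": 0, "rz": 0, "fingers": 20}, {"x": -40, "y": 0, "z": 0, "rx": 0, "ry": 0, "rz": 0, "fingers": 20}, {"x": -40, "y": 0, "z": 0, "rx": 0, "ry": 0, "rz": 0, "fingers": 20}, {"x": -35, "y": 0, "z": 0, "rx": 0, "ry": 0, "rz": 0, "fingers": 20}, {"x": -20, "y": 0, "z": 0, "rx": 0, "ry": 0, "rz": 0, "fingers": 20}, {"x": -8, "y": 0, "z": 0, "rx": 0, "ry": 0, "rz": -6, "fingers": 20}, {"x": 0, "y": 0, "z": 0, "rx": 0, "ry": 0, "rz": -6, "fingers": 20}, {"x": 0, "y": 0, "z": 0, "rx": 0, "ry": 0, "rz": 0, "fingers": 20}])

```text
time_s: 60.55
position: [0.5064, -0.3119, 0.5129]
ee_rot: [-1.976, -2.438, -0.001]
ft_force: [0.3, -0.7, -9.3]
gripper_width: 0.026
```

Call:
carry_out(motion=[{"x": 0, "y": 0, "z": 15, "rx": 0, "ry": 0, "rz": 0, "fingers": 20}, {"x": 0, "y": 0, "z": 25, "rx": 0, "ry": 0, "rz": 0, "fingers": 20}, {"x": 0, "y": 0, "z": 30, "rx": 0, "ry": 0, "rz": 0, "fingers": 20}, {"x": 0, "y": 0, "z": 30, "rx": 0, "ry": 0, "rz": 0, "fingers": 20}, {"x": 0, "y": 0, "z": 20, "rx": 0, "ry": 0, "rz": 0, "fingers": 20}, {"x": 0, "y": 0, "z": 10, "rx": 0, "ry": 0, "rz": 0, "fingers": 20}, {"x": 0, "y": 0, "z": 5, "rx": 0, "ry": 0, "rz": 0, "fingers": 20}, {"x": 0, "y": 0, "z": 0, "rx": 0, "ry": 0, "rz": 0, "fingers": 20}, {"x": 0, "y": 0, "z": 0, "rx": 0, "ry": 0, "rz": 0, "fingers": 20}])

```text
time_s: 61.45
position: [0.5071, -0.3119, 0.3808]
ee_rot: [1.976, 2.439, -0.0]
ft_force: [-0.6, -0.0, -8.3]
gripper_width: 0.0259
```

```bash
python3 - <<'E'
from h import *
goto(.506,-.312,.3594,102)
s=shot('side','s34')
E
```

```text
t 61.5 pos [ 0.5071 -0.3119  0.3808] psi 101.98 tilt 0.16 zaxis [ 0.0021 -0.0017 -1.    ] f [-0.6 -0.  -8.3] w 0.0259
shift tool mm [ 0.1 -1.1 21.4] rz -0.02
```

View pics/s34.png

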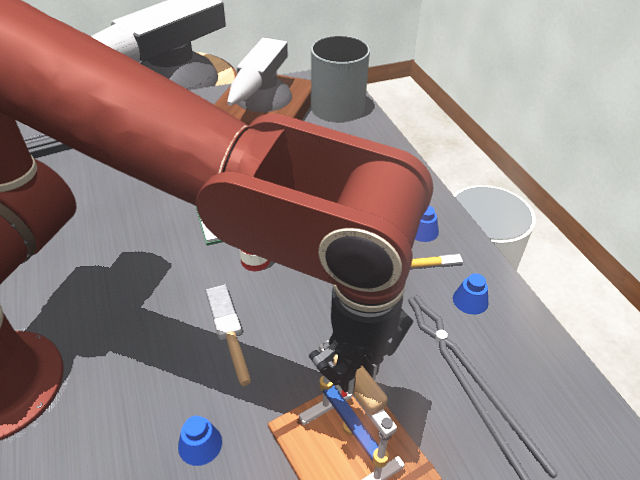

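Call:
carry_out(motion=[{"x": 0, "y": 0, "z": 6, "rx": 0, "ry": 0, "rz": 0, "fingers": 20}, {"x": 0, "y": 0, "z": 6, "rx": 0, "ry": 0, "rz": 0, "fingers": 20}, {"x": 0, "y": 0, "z": 4, "rx": 0, "ry": 0, "rz": 0, "fingers": 20}, {"x": 0, "y": 0, "z": 2, "rx": 0, "ry": 0, "rz": 0, "fingers": 20}, {"x": 0, "y": 0, "z": 1, "rx": 0, "ry": 0, "rz": 0, "fingers": 20}, {"x": 0, "y": 0, "z": 0, "rx": 0, "ry": 0, "rz": 0, "fingers": 20}, {"x": 0, "y": 0, "z": 0, "rx": 0, "ry": 0, "rz": 0, "fingers": 20}])

```text
time_s: 62.2
position: [0.5068, -0.3118, 0.3604]
ee_rot: [1.977, 2.441, 0.0]
ft_force: [0.1, -0.8, -9.6]
gripper_width: 0.0261
```

Call:
carry_out(motion=[{"x": 0, "y": 0, "z": 1, "rx": 0, "ry": 0, "rz": 0, "fingers": 20}, {"x": 0, "y": 0, "z": 0.5, "rx": 0, "ry": 0, "rz": 0, "fingers": 20}, {"x": 0, "y": 0, "z": 0, "rx": 0, "ry": 0, "rz": 0, "fingers": 20}, {"x": 0, "y": 0, "z": 0, "rx": 0, "ry": 0, "rz": 0, "fingers": 20}])

```text
time_s: 62.6
position: [0.5069, -0.3119, 0.3595]
ee_rot: [1.976, 2.44, -0.0]
ft_force: [0.7, -0.6, -6.6]
gripper_width: 0.0257
```

Call:
carry_out(motion=[{"x": 0, "y": 0, "z": 0.5, "rx": 0, "ry": 0, "rz": 0, "fingers": 20}, {"x": 0, "y": 0, "z": 0.3, "rx": 0, "ry": 0, "rz": 0, "fingers": 20}, {"x": 0, "y": 0, "z": 0, "rx": 0, "ry": 0, "rz": 0, "fingers": 20}, {"x": 0, "y": 0, "z": 0, "rx": 0, "ry": 0, "rz": 0, "fingers": 45}, {"x": 0, "y": 0, "z": 0, "rx": 0, "ry": 0, "rz": 0, "fingers": 60}, {"x": 0, "y": 0, "z": 0, "rx": 0, "ry": 0, "rz": 0, "fingers": 60}, {"x": 0, "y": 0, "z": 0, "rx": 0, "ry": 0, "rz": 0, "fingers": 60}, {"x": 0, "y": 0, "z": -20, "rx": 0, "ry": 0, "rz": 0, "fingers": 60}, {"x": 0, "y": 0, "z": -40, "rx": 0, "ry": 0, "rz": 0, "fingers": 60}, {"x": 0, "y": 0, "z": -40, "rx": 0, "ry": 0, "rz": 0, "fingers": 60}])

```text
time_s: 63.6
position: [0.5066, -0.3116, 0.458]
ee_rot: [-1.976, -2.439, -0.0]
ft_force: [1.3, 0.0, 0.4]
gripper_width: 0.0601
```

Call:
carry_out(motion=[{"x": 20, "y": 0, "z": -10, "rx": 0, "ry": 0, "rz": 0, "fingers": 60}, {"x": 40, "y": 0, "z": 0, "rx": 0, "ry": 0, "rz": 0, "fingers": 60}, {"x": 45, "y": 0, "z": 0, "rx": 0, "ry": 0, "rz": 0, "fingers": 60}, {"x": 45, "y": 0, "z": 0, "rx": 0, "ry": 0, "rz": 0, "fingers": 60}, {"x": 45, "y": 0, "z": 0, "rx": 0, "ry": 0, "rz": 0, "fingers": 60}, {"x": 40, "y": 0, "z": 0, "rx": 0, "ry": 0, "rz": 0, "fingers": 60}, {"x": 20, "y": 0, "z": 0, "rx": 0, "ry": 0, "rz": 0, "fingers": 60}, {"x": 0, "y": 0, "z": 0, "rx": 0, "ry": 0, "rz": 0, "fingers": 60}, {"x": 0, "y": 0, "z": 0, "rx": 0, "ry": 0, "rz": 0, "fingers": 60}])

```text
time_s: 64.5
position: [0.4538, -0.0622, 0.4682]
ee_rot: [1.976, 2.441, -0.0]
ft_force: [-0.2, -0.2, 0.6]
gripper_width: 0.0598
```

```bash
python3 - <<'E'
from h import *
goto(.506,-.312,.3594,102)
s=shot('side','s35');t=shot('top','t35')
E
```

```text
t 64.5 pos [ 0.4538 -0.0622  0.4682] psi 102.03 tilt 0.06 zaxis [ 8.e-04 -7.e-04 -1.e+00] f [-0.2 -0.2  0.6] w 0.0598
shift tool mm [-255.1   -1.1  109. ] rz 0.03
```

View pics/s35.png

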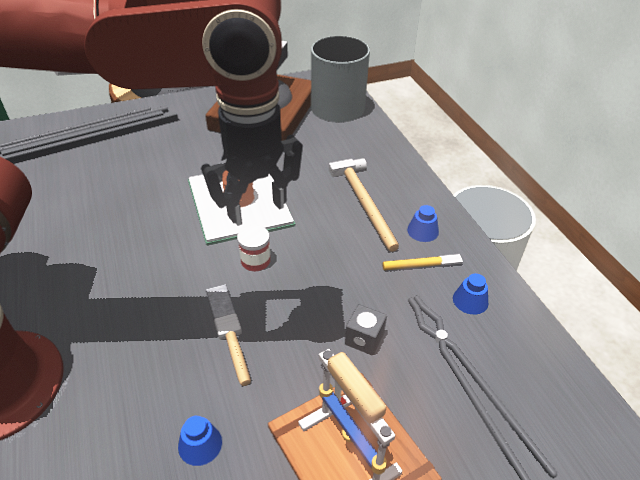

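View pics/t35.png

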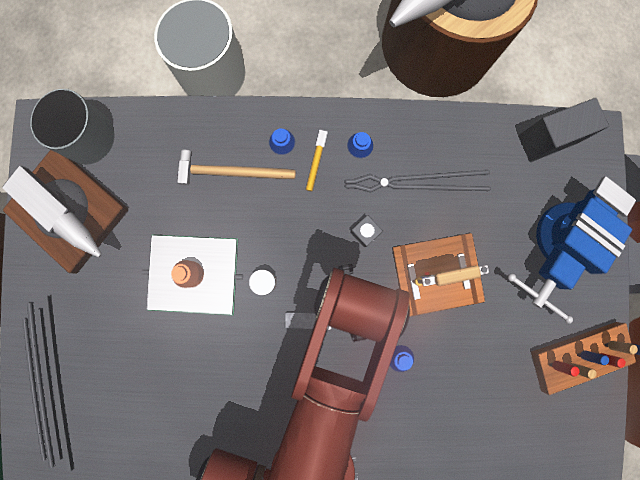

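```bash
python3 -c "
from cell import robot
print(robot.hand_in())"
```

```text
the job is handed in; nothing more can be done
None
```

I did the whole job and handed it in at about 64.5 s of the 210 s allowed. No verdict is reported, and I couldn't read the gauge joint itself, so both readings rest on the pictures and arm heights.

- **Single beaker:** One copper beaker was set down near the plate's middle and let go. The gauge was lowered over it until its weight was on the skids, then let go and looked at.
- **Stack:** The other three beakers were nested over it. Each came to rest within about 1 mm of its expected height.
- **Second measurement:** The gauge was lowered over the four-beaker stack and let go. Its skids stood on the plate with the foot on the top beaker. It was then lifted off and put back on its board.

**Last checks:**
- **Final pictures:** They show the four-beaker stack upright near the plate's middle and the gauge upright on its board. The gripper is clear of everything.
- **Bystanders:** The tools look where they were, except the wire brush, which the arm partly hid in the last top view; it is clear in the side view.
- **Stack position:** My last top-view estimates put the stack axis at (0.498–0.500, 0.316–0.317). I placed the beakers at (0.501, 0.317). The difference is 1–3 mm and may be an edge effect in the colour mask.

**Off-nominal events:**
- One beaker shifted about 6 mm on its own early in the run. I measured it again before gripping it.
- My first gauge grip for the stack was about 5 mm too high, so I opened and gripped again lower before lifting.

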